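# Change the specimen on the linear-expansion bench

### The job

The run with the thin rod is finished on the linear-expansion bench: swing the clamp arm open, take the thin rod out, lay the thick rod across both V-blocks in its place, slid along so that its end pushes the dial gauge's plunger about halfway in, and once it is seated like that swing the clamp arm down onto it. Put the thin rod you took out and every thin rod lying on the table away in the clip rack, each pushed fully down past the sprung jaw of a clip of its own. Leave the other lab things where they are.

Things in the scene. Friction and masses are not known exactly. Their poses are not given: they have to be found in the camera images.
- bench: linear-expansion bench, fixed: grey base 112 x 270 mm, 14 mm high, with two steel V-blocks, a clamp arm and a dial gauge. Origin under the base's centre at table height; z up, y along the specimen towards the gauge, x from the shut clamp's handle to its hinge. Dial 44 mm across at y 56 to 100 mm, z 28 to 72 mm. Hinge bracket: x 29 to 56, y -106 to -74 mm, up to z = 79 mm
- v_mid (a point): middle between the two V-blocks, on the bottom line of their 90 degree Vs (bench x = 0, y = -45, z = 36 mm; axes as the bench). The blocks stand 45 mm to either side along y, each 24 mm long (y) and 56 mm wide (x), top edges at z = 58 mm; the 66 mm gap between them is open down to the base, for fingers round a rod. A seated 16 mm rod's axis is 11 mm above this point, a 24 mm rod's 17 mm
- bed (a point): where the middle of the thick rod's axis belongs: seated in both V-blocks with the plunger pushed in 5 mm, half of its travel (bench x = 0, y = -45, z = 53 mm; axes as the bench). The thin rod starts at the same place along y, 6 mm lower
- plunger (a joint): how far the gauge's plunger is pushed in (m), 0 free to 0.010 fully in, against a soft spring of 0.4 to 0.9 N. The dial's pointer makes one turn for the full travel
- plunger_tip (a point): where the tip of the free plunger stands (bench x = 0, y = 25, z = 50 mm): a 7 mm ball that faces the specimen's end and gives way only along +y. So a rod must be lowered short of it (rod's middle at least 5, better 12 mm on the -y side of the bed) and then slid towards the gauge
- clamp_arm (a joint): angle of the clamp arm (rad), growing as it opens: 0 with its rubber foot on a seated thin rod, about 0.25 on a seated thick rod, -0.12 with no rod, 1.85 fully open (leaning back past upright). An over-centre spring pulls it shut below about 0.95 and open above; about 3 N at the handle moves it. It stays open or shut by itself; shut, the foot presses the rod with about 6 N
- clamp_hinge (a point): a point on the clamp arm's hinge axis, which runs along the bench's y (bench x = 36, y = -90, z = 71 mm). The arm, 14 mm wide, lies over the V-block at y = -90 mm when shut
- clamp_handle (a point): middle of the clamp arm's handle: black round bar, 12 mm diameter, parallel to the hinge axis and 98 mm from it, standing out to -y at the arm's end; 20 mm either way along y are free to grip. Thin rod clamped: bench x = -62, y = -124, z = 71 mm; open: x = 63, z = 165 mm. It turns in the fingers, so the tool can keep pointing down as it follows the arc
- rack: clip rack, fixed: aluminium plate 124 x 236 mm, 10 mm high, with four clips side by side at y = 84, 28, -28, -84 mm, each for one thin rod lying along the rack's x at z = 50 mm. Origin under the plate's centre at table height, z up. Each clip has two black forks at x = -45 and +45 mm (12 mm wide), leaving 78 mm between them for fingers round the rod's middle
- clip0 (a point): seat of clip 0 (rack y = 84 mm): middle of a thin rod that is fully home; x along the rod, y towards the jaw, z up. Each fork: floor 8 mm below, fixed cheek on -y (up to 15 mm above), sprung hinged jaw on +y (up to 23 mm above) whose nose stands over the rod. A straight push of 5 to 12 N swings the jaw 3 mm aside until it snaps over; a similar pull draws the rod out
- clip1 (a point): seat of clip 1 (rack y = 28 mm): middle of a thin rod that is fully home; x along the rod, y towards the jaw, z up. Each fork: floor 8 mm below, fixed cheek on -y (up to 15 mm above), sprung hinged jaw on +y (up to 23 mm above) whose nose stands over the rod. A straight push of 5 to 12 N swings the jaw 3 mm aside until it snaps over; a similar pull draws the rod out
- clip2 (a point): seat of clip 2 (rack y = -28 mm): middle of a thin rod that is fully home; x along the rod, y towards the jaw, z up. Each fork: floor 8 mm below, fixed cheek on -y (up to 15 mm above), sprung hinged jaw on +y (up to 23 mm above) whose nose stands over the rod. A straight push of 5 to 12 N swings the jaw 3 mm aside until it snaps over; a similar pull draws the rod out
- clip3 (a point): seat of clip 3 (rack y = -84 mm): middle of a thin rod that is fully home; x along the rod, y towards the jaw, z up. Each fork: floor 8 mm below, fixed cheek on -y (up to 15 mm above), sprung hinged jaw on +y (up to 23 mm above) whose nose stands over the rod. A straight push of 5 to 12 N swings the jaw 3 mm aside until it snaps over; a similar pull draws the rod out
- rod_used: thin rod: round bare steel, 16 mm diameter, 150 mm long, alike at both ends, with a square grey plastic grip sleeve round its middle (20 x 20 mm, 28 mm long), 0.15 kg; origin on its axis at mid length, axis along its y. At the start it lies clamped on the bench's V-blocks
- rod_a: thin rod: round bare steel, 16 mm diameter, 150 mm long, alike at both ends, with a square grey plastic grip sleeve round its middle (20 x 20 mm, 28 mm long), 0.15 kg; origin on its axis at mid length, axis along its y. Lies on the table on its sleeve, axis 10 mm up; may be absent
- rod_b: thin rod: round bare steel, 16 mm diameter, 150 mm long, alike at both ends, with a square grey plastic grip sleeve round its middle (20 x 20 mm, 28 mm long), 0.15 kg; origin on its axis at mid length, axis along its y. Lies on the table on its sleeve, axis 10 mm up; may be absent
- rod_c: thin rod: round bare steel, 16 mm diameter, 150 mm long, alike at both ends, with a square grey plastic grip sleeve round its middle (20 x 20 mm, 28 mm long), 0.15 kg; origin on its axis at mid length, axis along its y. Lies on the table on its sleeve, axis 10 mm up; may be absent
- rod_thick: the thick rod: round bare steel, 24 mm diameter, 150 mm long, alike at both ends, with a square grey plastic grip sleeve round its middle (28 x 28 mm, 28 mm long), 0.3 kg; origin on its axis at mid length, axis along its y. Lies on the table on its sleeve, axis 14 mm up
- wash_bottle: plastic wash bottle with a red cap, 59 x 94 x 166 mm, a bystander; origin under its centre
- evap_dish: white porcelain dish, 70 mm across, 30 mm high, a bystander; origin under its centre
- marker: felt marker, 121 mm long, a bystander; origin under its centre
- eraser: eraser, 21 x 42 x 13 mm, a bystander; origin under its centre

How it is judged:
On the way, in this order (a step that is already met when the one before it is completed fails the run):
1. the clamp arm is swung open (value of joint clamp_arm above 1.4 rad), for 0.2 s.
2. the thin rod is taken clear of the V-blocks (distance between rod_used and bed above 0.1 m), for 0.2 s.
3. the thick rod lies in both V-blocks with the plunger pushed in 1 to 9 mm, the clamp arm still open (x of rod_thick in the frame of bed between -0.003 and 0.003 m and z of rod_thick in the frame of bed between -0.004 and 0.003 m and angle between the y axis of rod_thick and the y axis of bed, either way round below 0.04 rad and value of joint plunger between 0.001 and 0.009 m and value of joint clamp_arm above 1.2 rad), for 0.3 s.
4. the clamp arm is down on the seated thick rod (x of rod_thick in the frame of bed between -0.003 and 0.003 m and z of rod_thick in the frame of bed between -0.004 and 0.003 m and angle between the y axis of rod_thick and the y axis of bed, either way round below 0.04 rad and value of joint plunger between 0.001 and 0.009 m and value of joint clamp_arm between 0.15 and 0.38 rad), for 0.3 s.
At the end, for the whole second after the job is handed in: Thick rod down in both V-blocks (within 3 mm, 0.04 rad) with the plunger pushed in 1 to 9 mm and the clamp arm down on it (0.15 to 0.38 rad); every thin rod present lies in a clip of its own, fully down past the jaw (under 2.5 mm above the seat, 0.03 rad, within 20 mm of it); all at rest and let go (all of step 4 and ((distance between rod_used and clip0 below 0.02 m and z of rod_used in the frame of clip0 below 0.0025 m and angle between the y axis of rod_used and the x axis of clip0, either way round below 0.03 rad) or (distance between rod_used and clip1 below 0.02 m and z of rod_used in the frame of clip1 below 0.0025 m and angle between the y axis of rod_used and the x axis of clip1, either way round below 0.03 rad) or (distance between rod_used and clip2 below 0.02 m and z of rod_used in the frame of clip2 below 0.0025 m and angle between the y axis of rod_used and the x axis of clip2, either way round below 0.03 rad) or (distance between rod_used and clip3 below 0.02 m and z of rod_used in the frame of clip3 below 0.0025 m and angle between the y axis of rod_used and the x axis of clip3, either way round below 0.03 rad)) and ((distance between rod_a and clip0 below 0.02 m and z of rod_a in the frame of clip0 below 0.0025 m and angle between the y axis of rod_a and the x axis of clip0, either way round below 0.03 rad) or (distance between rod_a and clip1 below 0.02 m and z of rod_a in the frame of clip1 below 0.0025 m and angle between the y axis of rod_a and the x axis of clip1, either way round below 0.03 rad) or (distance between rod_a and clip2 below 0.02 m and z of rod_a in the frame of clip2 below 0.0025 m and angle between the y axis of rod_a and the x axis of clip2, either way round below 0.03 rad) or (distance between rod_a and clip3 below 0.02 m and z of rod_a in the frame of clip3 below 0.0025 m and angle between the y axis of rod_a and the x axis of clip3, either way round below 0.03 rad)) and ((distance between rod_b and clip0 below 0.02 m and z of rod_b in the frame of clip0 below 0.0025 m and angle between the y axis of rod_b and the x axis of clip0, either way round below 0.03 rad) or (distance between rod_b and clip1 below 0.02 m and z of rod_b in the frame of clip1 below 0.0025 m and angle between the y axis of rod_b and the x axis of clip1, either way round below 0.03 rad) or (distance between rod_b and clip2 below 0.02 m and z of rod_b in the frame of clip2 below 0.0025 m and angle between the y axis of rod_b and the x axis of clip2, either way round below 0.03 rad) or (distance between rod_b and clip3 below 0.02 m and z of rod_b in the frame of clip3 below 0.0025 m and angle between the y axis of rod_b and the x axis of clip3, either way round below 0.03 rad)) and ((distance between rod_c and clip0 below 0.02 m and z of rod_c in the frame of clip0 below 0.0025 m and angle between the y axis of rod_c and the x axis of clip0, either way round below 0.03 rad) or (distance between rod_c and clip1 below 0.02 m and z of rod_c in the frame of clip1 below 0.0025 m and angle between the y axis of rod_c and the x axis of clip1, either way round below 0.03 rad) or (distance between rod_c and clip2 below 0.02 m and z of rod_c in the frame of clip2 below 0.0025 m and angle between the y axis of rod_c and the x axis of clip2, either way round below 0.03 rad) or (distance between rod_c and clip3 below 0.02 m and z of rod_c in the frame of clip3 below 0.0025 m and angle between the y axis of rod_c and the x axis of clip3, either way round below 0.03 rad)) and linear speed of each of rod_used, rod_a, rod_b, rod_c, rod_thick below 0.02 m/s); the robot touches nothing.
It fails at once if the wash bottle is knocked out of its place (more than 3 cm) (distance of wash_bottle from where it was at the start of the episode above 0.03 m).
It fails at once if the porcelain dish is knocked out of its place (more than 3 cm) (distance of evap_dish from where it was at the start of the episode above 0.03 m).
It fails at once if the marker is knocked out of its place (more than 3 cm) (distance of marker from where it was at the start of the episode above 0.03 m).
It fails at once if the eraser is knocked out of its place (more than 3 cm) (distance of eraser from where it was at the start of the episode above 0.03 m).
Of rod_a, rod_b, rod_c only 2 to 3 are there at a start; the rules pass over those that are not, and their reading is None.
At some moment in a run one of rod_a, rod_b, rod_c, rod_thick may be knocked a few centimetres aside while the robot is not near it.
Once in a run the grip may slacken for a moment while it holds something.
It also fails if it takes over 210 s, if anything falls off the work surface, if the arm or the gripper's body presses on something with over 40 N, if the wrist force passes 120 N, or if a joint passes its speed limit or range.

### The arm

A 6-joint arm with a two-finger parallel gripper is mounted at the origin on a cart in front of the work surface, level with it; the furniture and walls round the work are solid. World frame = base frame: x ahead of the robot, y to its left, z up, the work surface at z = 0. Lengths are in m, angles in rad, forces in N, time in s.
With the tool pointing down it reaches from about 0.25 to 0.85 m from the base axis. Payload 12.5 kg.
Tool frame: the origin (TCP) lies on the mounting face of the last link; the fingertips stand 186 mm ahead of it and the grasp point (between the pads) lies 167 mm ahead of it; x points along the fingers, z is the direction in which the jaws open and shut, and the axes are right-handed (so a half turn about x gives the same grasp; the last joint's range is limited). The gripper opens to 93 mm and grips with 3 to 60 N. Pads are 15 mm wide; open, the fingers measure 128 mm over their backs; the gripper's body (75 mm by 188 mm) begins 65 mm behind the grasp point.
Start: joints at [1.202, 0.351, 1.652, -0, 1.139, -0.085], TCP at [0.154, 0.528, 0.405] pointing down, gripper open.
Joint ranges: [-2.75, 2.75], [-0.79, 2.1], [0.01, 2.65], [-1.57, 4.71], [0.07, 3.14], [-2.87, 2.87]. Speed limits (rad/s): [2.22, 2.22, 2.79, 3.14, 3.14, 3.14].

### API

Orientations are given as a rotation vector (axis times angle).
In Python, from cell import manip gives the robot as it stands.
- The arm moves only by the tool arm_command, never from a script. Its argument "steps" is a list of rows, each an object of numbers: "tx", "ty", "tz": the shift along the tool's x, y, z in mm; "rx", "ry", "rz": the turn, a rotation vector about the tool's x, y, z in rad. In form: [{"tx": .., "ty": .., "tz": .., "rx": .., "ry": .., "rz": ..}, ...]. A call has 1 to 5 rows; each row is the pose to reach, as a shift and turn from the pose commanded when the call began, along the tool's axes at that moment; what a row does not reach only later rows make up. A row lasts 1/10 s, in which the tool goes at most 50 mm and 8.59 degrees, less where a joint would pass 70% of its speed; a pose out of reach is approached as far as the arm can. A call with a gripper value outside its range is refused whole. "gripper" is the opening, from 0 (shut) to 1 (fully open), set as the call begins (left out, the last holds). The fingers move at their own pace and stop on an object; the grip force is fixed at half the most. Time passes only in rows, so rows that repeat a pose let the fingers close. It gives the time, the measured TCP pose, the force and the opening at its end, in the units of the state.
- manip.state(): the state, without advancing time (a new reading comes with each control period).
- manip.read_camera(name): name is "side" or "top" or "wrist"; returns a dict with "image" (420x560x3 uint8, red, green, blue), "z_map" (420x560 float32, m along the optical axis (not along the pixel's ray), 0 where there is no reading), "intrinsics" (3x3 intrinsics, pixels), "k1" (the pictures are not rectified: a ray, as slopes to the right and down, at radius r is drawn at 1 + k1 r^2 times it, then the intrinsics apply), "R" (3x3) and "t" (3): a world point X has camera coordinates R X + t. Camera axes: x right, y down, z forward; pixel columns grow to the right and rows downward; lengths in m; the calibration is good to about 2 mm. A picture is of the moment at which its call begins.
- manip.finish_job(): hands the job in, once; it reports no verdict.
The state is a dict: "time_s": time; "qpos": joint angles; "joint_velocities": joint speeds; "tau": joint torques, N m; "tcp_pos": TCP position; "eef_rot": TCP orientation; "wrist_force": force on the tool from outside, world axes, zero at the start; "torque": the same for the moment, N m; "gripper_width": finger opening in m.
Only numpy, scipy, OpenCV 4.12 (cv2) and the standard library are available. Lean on these libraries where they do the work, as an engineer would, in place of code of your own. Each camera call takes 0.05 s, during which the arm holds its last target. There are 200 camera calls.

## Working session

There is one attempt and no reset: what is moved stays moved. The work goes in short steps, Python scripts to look and compute and a tool call to move; the robot and the scene stay as the last step left them, time stands still between calls to the robot, and variables do not carry over. Pictures are saved under pics/ and viewed, about 12 in all and at most 16, crops included, and the job is handed in when it is done.

Besides the shell and the picture viewer there is one more tool, called after "Emit:" as name(argument=value, ...), one argument or row to a line, values as JSON. arm_command: Moves the arm, as the interface text tells. Its arguments: {"type":"object","properties":{"steps":{"type":"array"},"gripper":{"type":"number"}},"required":["steps"]}

```bash
mkdir -p pics; ls
cat > h.py <<'E'
import numpy as np, cv2
from cell import manip
from scipy.spatial.transform import Rotation as Ro
def cam(n,save=None):
    c=manip.read_camera(n)
    if save: cv2.imwrite('pics/'+save,c['image'][:,:,::-1])
    return c
def slopes(c,uv):
    K=c['intrinsics']; uv=np.atleast_2d(np.float64(uv))
    d=np.array([(uv[:,0]-K[0,2])/K[0,0],(uv[:,1]-K[1,2])/K[1,1]]).T
    s=d.copy()
    for _ in range(20): s=d/(1+c['k1']*(s**2).sum(1,keepdims=True))
    return s
def onplane(c,uv,z):
    s=slopes(c,uv); r=np.c_[s,np.ones(len(s))]@c['R']; o=-c['R'].T@c['t']
    return o+r*((z-o[2])/r[:,2])[:,None]
def cloud(c):
    h,w=c['z_map'].shape; v,u=np.mgrid[:h,:w]
    s=slopes(c,np.c_[u.ravel(),v.ravel()]); z=c['z_map'].ravel()
    P=(np.c_[s,np.ones(len(s))]*z[:,None]-c['t'])@c['R']; P[z==0]=np.nan
    return P.reshape(h,w,3)
def proj(c,X):
    p=np.atleast_2d(X)@c['R'].T+c['t']; s=p[:,:2]/p[:,2:]; s=s*(1+c['k1']*(s**2).sum(1,keepdims=True))
    return s*[c['intrinsics'][0,0],c['intrinsics'][1,1]]+c['intrinsics'][:2,2]
def st():
    s=manip.state(); R=Ro.from_rotvec(s['eef_rot']).as_matrix()
    print('t',round(s['time_s'],2),'tcp',np.round(s['tcp_pos'],4),'F',np.round(s['wrist_force'],1),'w',round(s['gripper_width'],4),'q',np.round(s['qpos'],2)); print(np.round(R,3).tolist())
    return s,R
def go(target,yaw=None):
    """shift in tool axes (mm) for grasp point to reach target (world m); yaw: world yaw of jaw axis (tool z)"""
    s=manip.state(); R=Ro.from_rotvec(s['eef_rot']).as_matrix()
    R2=R
    if yaw is not None:
        zt=np.array([np.cos(yaw),np.sin(yaw),0]); 
        if zt@R[:,2]<0: zt=-zt
        x=np.array([0,0,-1.]); R2=np.c_[x,np.cross(zt,x),zt]
    p=np.array(target)-R2[:,0]*.167
    d=R.T@(p-np.array(s['tcp_pos']))*1000; r=Ro.from_matrix(R.T@R2).as_rotvec()
    print('shift mm',np.round(d,1),'turn',np.round(r,3),'steps>=',np.ceil(max(np.linalg.norm(d)/50,np.linalg.norm(r)/.15)))
E
cat > a.py <<'E'
from h import *
st()
for n in ('top','side'):
    c=cam(n,n+'0.png'); np.savez('/tmp/'+n+'0.npz',**c); print(n,np.round(-c['R'].T@c['t'],3),c['R'].round(2).tolist())
E
python3 a.py
```

```text
pics
t 0.0 tcp [0.1539 0.5279 0.4042] F [ 0.1 -0.4 -0.5] w 0.093 q [ 1.2   0.35  1.65 -0.    1.14 -0.08]
[[-0.0, -0.96, 0.28], [-0.001, 0.28, 0.96], [-1.0, 0.0, -0.001]]
top [0.261 0.062 1.515] [[0.03, -1.0, 0.01], [-0.98, -0.03, -0.19], [0.19, -0.01, -0.98]]
side [-0.247  1.396  0.729] [[-0.87, -0.5, 0.01], [-0.2, 0.33, -0.92], [0.46, -0.8, -0.38]]
```

View pics/top0.png

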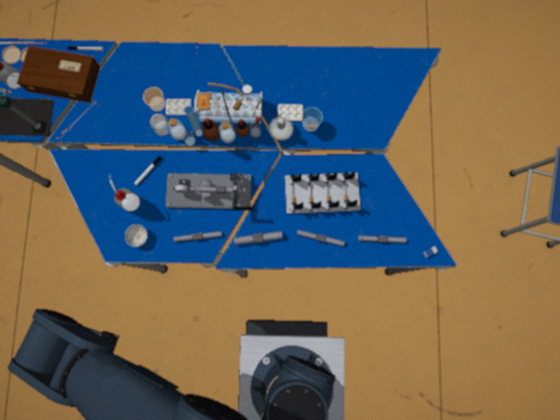

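View pics/side0.png

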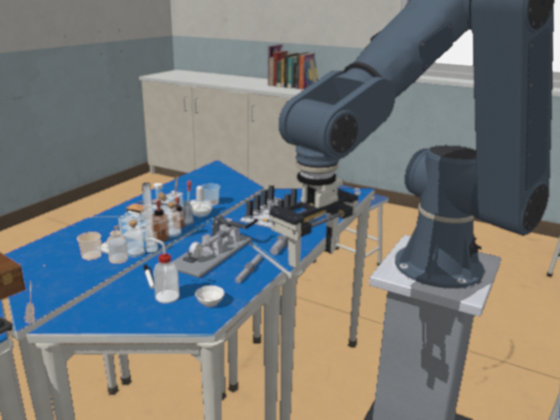

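```bash
cat > b.py <<'E'
from h import *
c=dict(np.load('/tmp/top0.npz')); im=c['image']
cv2.imwrite('pics/crop0.png',cv2.resize(im[150:275,155:370,::-1],None,fx=3.7,fy=3.7,interpolation=cv2.INTER_CUBIC))
P=cloud(c); hsv=cv2.cvtColor(im,cv2.COLOR_RGB2HSV)
blue=((hsv[...,0]>95)&(hsv[...,0]<130)&(hsv[...,1]>120)).astype(np.uint8)
reg=np.zeros_like(blue); reg[155:262,100:445]=1
m=((1-blue)&reg&(np.abs(P[...,2])<.3)).astype(np.uint8)
n,l,s,ce=cv2.connectedComponentsWithStats(m)
for i in range(1,n):
    if s[i,4]<25: continue
    q=P[l==i]; vu=np.argwhere(l==i)[:,::-1]
    zmed=np.nanmedian(q[:,2]); X=onplane(c,vu,max(zmed,0))[:,:2].astype(np.float32)
    r=cv2.minAreaRect(X); print(s[i].tolist(),ce[i].round(),'z',np.nanpercentile(q[:,2],[10,50,95]).round(3),'rect c',np.round(r[0],3),np.round(r[1],3),round(r[2],1))
E
python3 b.py
```

```text
[166, 155, 116, 107, 3163] [212. 192.] z [0.008 0.016 0.075] rect c [0.612 0.268] [0.288 0.402] 60.9
[384, 155, 15, 22, 33] [391. 165.] z [-0.006  0.001  0.006] rect c [ 0.701 -0.311] [0.083 0.004] 30.8
[134, 158, 26, 27, 139] [145. 173.] z [0.001 0.011 0.017] rect c [0.657 0.483] [0.016 0.114] 51.5
[285, 172, 76, 42, 2808] [322. 193.] z [0.006 0.012 0.059] rect c [ 0.601 -0.084] [0.127 0.239] 4.1
[110, 179, 30, 33, 474] [126. 198.] z [0.015 0.087 0.156] rect c [0.556 0.532] [0.124 0.056] 58.3
[125, 224, 23, 23, 416] [136. 235.] z [0.004 0.013 0.032] rect c [0.447 0.501] [0.071 0.069] 4.4
[174, 231, 48, 11, 270] [197. 236.] z [0.01  0.017 0.024] rect c [0.449 0.306] [0.02  0.148] 7.1
[232, 231, 51, 14, 392] [258. 238.] z [0.016 0.025 0.031] rect c [0.448 0.119] [0.029 0.157] 7.3
[297, 230, 48, 16, 262] [321. 238.] z [0.009 0.018 0.023] rect c [ 0.454 -0.08 ] [0.152 0.02 ] 77.4
[358, 235, 49, 8, 269] [382. 239.] z [0.008 0.017 0.023] rect c [ 0.455 -0.274] [0.152 0.02 ] 89.3
[431, 246, 7, 8, 43] [434. 250.] z [0.001 0.01  0.016] rect c [ 0.427 -0.441] [0.024 0.018] 25.5
```

View pics/crop0.png

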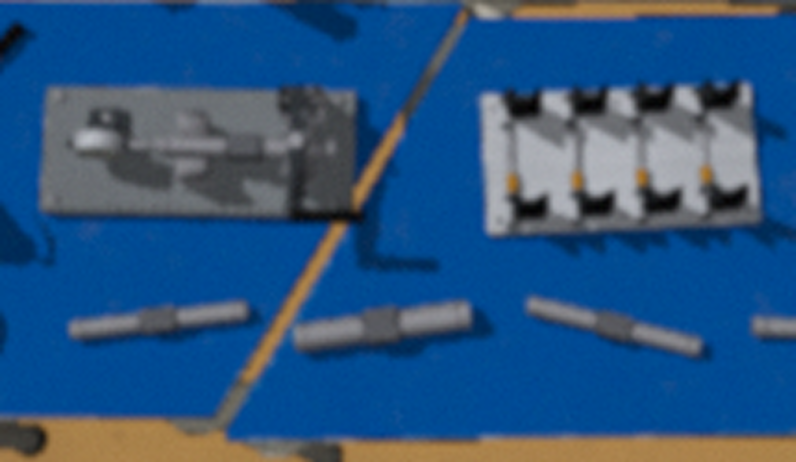

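Run:
```python
from h import *
c=dict(np.load('/tmp/top0.npz'))
o=np.array([[45,88],[355,92],[355,215],[42,212]])/3.7+[155,150]
X=onplane(c,o,.014); print(X.round(3), X.mean(0).round(3))
go([.60,.26,.26],0.0)
go([.58,.20,.26],0.0)
```

```text
[[0.648 0.416 0.014]
 [0.652 0.146 0.014]
 [0.543 0.142 0.014]
 [0.538 0.411 0.014]] [0.595 0.279 0.014]
shift mm [ -22.6 -503.2 -132.3] turn [ 1.287e+00 -1.000e-03  1.000e-03] steps>= 11.0
shift mm [ -22.6 -500.8 -195.5] turn [ 1.287e+00 -1.000e-03  1.000e-03] steps>= 11.0
```

Emit:
arm_command(
  steps=[
    {"tx":-22,"ty":-125,"tz":-50,"rx":0.14},
    {"tx":-22,"ty":-170,"tz":-68,"rx":0.28},
    {"tx":-22,"ty":-215,"tz":-86,"rx":0.42},
    {"tx":-22,"ty":-258,"tz":-104,"rx":0.56},
    {"tx":-22,"ty":-300,"tz":-120,"rx":0.7},
  ],
)

```text
$.steps[0]: bad value
```

```bash
python3 -c "
from h import *
st();go([.58,.20,.26],0.0)"
```

```text
t 0.1 tcp [0.1539 0.5279 0.4043] F [0.  0.4 0.2] w 0.0932 q [ 1.2   0.35  1.65  0.    1.14 -0.08]
[[-0.0, -0.96, 0.28], [-0.001, 0.28, 0.96], [-1.0, 0.0, -0.001]]
shift mm [ -22.6 -500.8 -195.5] turn [ 1.287e+00 -1.000e-03  1.000e-03] steps>= 11.0
```

Emit:
arm_command(
  steps=[
    {"tx":-22,"ty":-45,"tz":-18,"rx":0.14,"ry":0,"rz":0},
    {"tx":-22,"ty":-90,"tz":-36,"rx":0.28,"ry":0,"rz":0},
    {"tx":-22,"ty":-135,"tz":-54,"rx":0.42,"ry":0,"rz":0},
    {"tx":-22,"ty":-180,"tz":-72,"rx":0.56,"ry":0,"rz":0},
    {"tx":-22,"ty":-225,"tz":-90,"rx":0.7,"ry":0,"rz":0},
  ],
)

```text
time_s: 0.6
tcp_pos: [0.346, 0.3771, 0.4267]
eef_rot: [-0.455, 1.523, 0.455]
wrist_force: [-0.3, 0.1, -0.1]
gripper_width: 0.0927
```

```bash
python3 -c "
from h import *
st();go([.58,.20,.26],0.0)"
```

```text
t 0.6 tcp [0.346  0.3771 0.4267] F [-0.3  0.1 -0.1] w 0.0927 q [0.74 0.26 1.72 0.   1.16 0.16]
[[-0.0, -0.549, 0.836], [-0.0, 0.836, 0.549], [-1.0, 0.0, -0.0]]
shift mm [  -0.3 -276.5   98.3] turn [ 0.581 -0.     0.   ] steps>= 6.0
```

Emit:
arm_command(
  steps=[
    {"tx":0,"ty":-46,"tz":16,"rx":0.1,"ry":0,"rz":0},
    {"tx":0,"ty":-92,"tz":33,"rx":0.2,"ry":0,"rz":0},
    {"tx":0,"ty":-138,"tz":49,"rx":0.3,"ry":0,"rz":0},
    {"tx":0,"ty":-184,"tz":65,"rx":0.4,"ry":0,"rz":0},
    {"tx":0,"ty":-230,"tz":82,"rx":0.5,"ry":0,"rz":0},
  ],
)

```text
time_s: 1.1
tcp_pos: [0.5417, 0.2309, 0.4265]
eef_rot: [-0.065, 1.57, 0.065]
wrist_force: [-0.0, 0.8, 0.1]
gripper_width: 0.0928
```

```bash
python3 -c "
from h import *
st();go([.58,.20,.26],0.0)
c=cam('wrist','w1.png');np.savez('/tmp/w1.npz',**c);print(np.round(-c['R'].T@c['t'],3),c['R'].round(2).tolist())"
```

```text
t 1.1 tcp [0.5417 0.2309 0.4265] F [-0.   0.8  0.1] w 0.0928 q [0.32 0.4  1.52 0.   1.22 0.24]
[[-0.001, -0.083, 0.997], [-0.0, 0.997, 0.083], [-1.0, -0.0, -0.001]]
shift mm [ -0.5 -33.9  35.6] turn [ 0.083 -0.001  0.   ] steps>= 1.0
[0.537 0.311 0.407] [[1.0, 0.08, -0.0], [0.08, -0.95, 0.29], [0.02, -0.29, -0.96]]
```

View pics/w1.png

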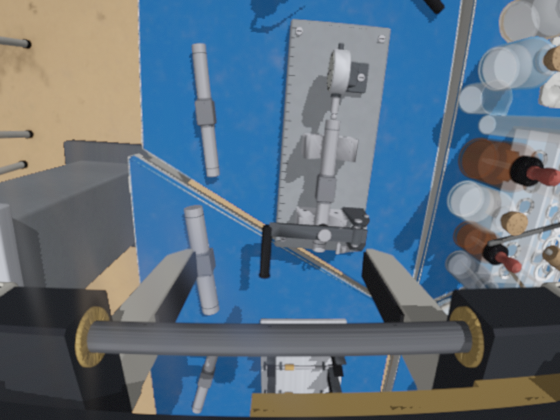

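```bash
cat > bench.py <<'E'
from h import *
c=dict(np.load('/tmp/w1.npz')); im=c['image']; P=cloud(c); hsv=cv2.cvtColor(im,cv2.COLOR_RGB2HSV)
blue=((hsv[...,0]>95)&(hsv[...,0]<130)&(hsv[...,1]>120))
v,u=np.mgrid[:420,:560]
box=(u>260)&(u<400)&(v>10)&(v<240)
m=(box&~blue&(np.abs(P[...,2]-.014)<.008)).astype(np.uint8)
m=cv2.morphologyEx(m,cv2.MORPH_OPEN,np.ones((3,3)))
vu=np.argwhere(m)[:,::-1]; X=onplane(c,vu,.014)
print('z med',np.nanmedian(P[m>0][:,2]))
# left edge, right edge by row ; top edge by column
L=[];Rr=[];T=[]
for r in range(45,200):
    uu=np.where(m[r])[0]
    if len(uu): L.append((uu[0]-.5,r)); Rr.append((uu[-1]+.5,r))
for k in range(305,380):
    vv=np.where(m[:,k])[0]; T.append((k,vv[0]-.5))
def fit(pts,ax):
    Y=onplane(c,np.array(pts),.014)[:,:2]; a,b=Y[:,1-ax],Y[:,ax]
    k=np.ones(len(a),bool)
    for _ in range(5):
        p=np.polyfit(a[k],b[k],1); r=np.abs(b-np.polyval(p,a)); k=r<max(.0015,1.5*np.median(r))
    print(p.round(4),k.sum(),len(k)); return p
l=fit(L,0);r=fit(Rr,0);t=fit(T,1)   # x=l0*y+l1 ; y=t0*x+t1
yaw=np.arctan(-(l[0]+r[0])/2); print('yaw',-np.arctan(l[0]),-np.arctan(r[0]),np.arctan(t[0]))
ym=.28; xl,xr=np.polyval(l,ym),np.polyval(r,ym); print('width',(xr-xl)*np.cos(yaw))
xc=(xl+xr)/2; 
yt=np.polyval(t,xc); 
R=np.array([[np.cos(yaw),-np.sin(yaw)],[np.sin(yaw),np.cos(yaw)]])
top=np.array([np.interp(yt,[0,1],[0,1])*0+ (np.polyval(l,yt)+np.polyval(r,yt))/2,yt]); O=top-R@[0,.135]
print('origin',O)
for n,b in dict(vmid=(0,-.045),handle=(-.062,-.124)).items(): print(n,(O+R@b).round(4))
# rod and handle direct
q=(np.abs(u-325)<25)&(v>95)&(v<205)&(P[...,2]>.048)&(P[...,2]<.062); d=P[q]; 
print('rodpts',len(d),np.polyfit(d[:,1],d[:,0],1).round(4),d[:,1].min(),d[:,1].max(),np.percentile(d[:,2],[5,50,95]))
g=(hsv[...,2]<70)&(u>250)&(u<275)&(v>220)&(v<285)&(P[...,2]>.06); d=P[g]; print('handle',len(d),np.median(d,0),np.percentile(d[:,1],[2,98]),d[:,2].max())
E
python3 bench.py
```

```text
z med 0.013986622316985798
[-0.0174  0.5471] 153 155
[-0.0127  0.6565] 155 155
[0.0077 0.4098] 75 75
yaw 0.01743876862112182 0.012691137904373283 0.007739827517942459
width 0.11078262913055406
origin [0.59759174 0.27942026]
vmid [0.5983 0.2344]
handle [0.5375 0.1545]
rodpts 2009 [-0.0289  0.5995] 0.21597522206326064 0.334480565098354 [0.04937882 0.05443819 0.0579968 ]
handle 471 [0.53348625 0.16509337 0.07490039] [0.13404787 0.19301214] 0.07745733962332006
```

```bash
python3 -c "
from h import *
go([.5355,.153,.15],0.013)
go([.5355,.153,.071],0.013)"
```

```text
shift mm [109.3 -73.1 -16.1] turn [0.06  0.002 0.001] steps>= 3.0
shift mm [188.3 -72.9 -16.2] turn [0.06  0.002 0.001] steps>= 5.0
```

Emit:
arm_command(
  steps=[
    {"tx":35,"ty":-25,"tz":-6,"rx":0.03,"ry":0.002,"rz":0.001},
    {"tx":60,"ty":-60,"tz":-12,"rx":0.06,"ry":0.002,"rz":0.001},
    {"tx":100,"ty":-73,"tz":-16,"rx":0.06,"ry":0.002,"rz":0.001},
    {"tx":145,"ty":-73,"tz":-16,"rx":0.06,"ry":0.002,"rz":0.001},
    {"tx":185,"ty":-73,"tz":-16,"rx":0.06,"ry":0.002,"rz":0.001},
  ],
)

```text
time_s: 1.65
tcp_pos: [0.5304, 0.1578, 0.2399]
eef_rot: [-0.02, 1.573, 0.021]
wrist_force: [-0.3, 0.5, -0.1]
gripper_width: 0.093
```

Emit:
arm_command(
  steps=[
    {"tx":3,"ty":0,"tz":0,"rx":0,"ry":0,"rz":0},
    {"tx":3,"ty":0,"tz":0,"rx":0,"ry":0,"rz":0},
  ],
)

```text
time_s: 1.85
tcp_pos: [0.5309, 0.1585, 0.2389]
eef_rot: [-0.021, 1.574, 0.022]
wrist_force: [0.1, -0.4, 1.1]
gripper_width: 0.0929
```

```bash
python3 -c "
from h import *
st();go([.5355,.153,.071],0.013)
c=cam('wrist','w2.png')"
```

```text
t 1.85 tcp [0.5309 0.1585 0.2389] F [ 0.1 -0.4  1.1] w 0.0929 q [0.21 0.58 1.76 0.   0.8  0.18]
[[-0.003, -0.027, 1.0], [0.001, 1.0, 0.027], [-1.0, 0.001, -0.003]]
shift mm [ 0.9 -5.6  4.4] turn [ 0.014 -0.003 -0.001] steps>= 1.0
```

View pics/w2.png

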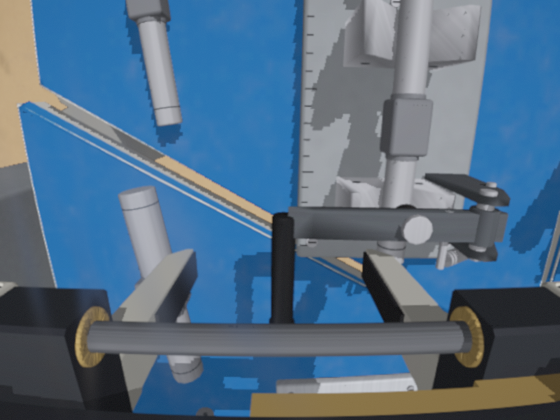

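Emit:
arm_command(
  gripper=0,
  steps=[
    {"tx":1,"ty":-5,"tz":2,"rx":0.012,"ry":0,"rz":0},
    {"tx":1,"ty":-5,"tz":2,"rx":0.012,"ry":0,"rz":0},
    {"tx":1,"ty":-5,"tz":2,"rx":0.012,"ry":0,"rz":0},
    {"tx":1,"ty":-5,"tz":2,"rx":0.012,"ry":0,"rz":0},
    {"tx":1,"ty":-5,"tz":2,"rx":0.012,"ry":0,"rz":0},
  ],
)

```text
time_s: 2.4
tcp_pos: [0.533, 0.1535, 0.238]
eef_rot: [-0.011, 1.572, 0.013]
wrist_force: [-0.3, -0.1, 0.4]
gripper_width: 0.0575
```

Emit:
arm_command(
  steps=[
    {"tx":0,"ty":0,"tz":0,"rx":0,"ry":0,"rz":0},
    {"tx":0,"ty":0,"tz":0,"rx":0,"ry":0,"rz":0},
  ],
)

```text
time_s: 2.6
tcp_pos: [0.5329, 0.1535, 0.2377]
eef_rot: [-0.011, 1.573, 0.013]
wrist_force: [-1.0, -0.1, 0.0]
gripper_width: 0.0416
```

```bash
python3 -c "
from h import *
st()
for b in np.arange(0,1.86,.15):
    print(round(b,2),'tx',round(-98*np.sin(b)),'tz',round(98*(1-np.cos(b))))"
```

```text
t 2.6 tcp [0.5329 0.1535 0.2377] F [-1.  -0.1  0. ] w 0.0416 q [0.2  0.58 1.76 0.   0.8  0.18]
[[-0.002, -0.015, 1.0], [0.001, 1.0, 0.015], [-1.0, 0.001, -0.002]]
0.0 tx 0 tz 0
0.15 tx -15 tz 1
0.3 tx -29 tz 4
0.45 tx -43 tz 10
0.6 tx -55 tz 17
0.75 tx -67 tz 26
0.9 tx -77 tz 37
1.05 tx -85 tz 49
1.2 tx -91 tz 62
1.35 tx -96 tz 77
1.5 tx -98 tz 91
1.65 tx -98 tz 106
1.8 tx -95 tz 120
```

Emit:
arm_command(
  steps=[
    {"tx":0,"ty":0,"tz":0,"rx":0,"ry":0,"rz":0},
    {"tx":0,"ty":0,"tz":0,"rx":0,"ry":0,"rz":0},
    {"tx":0,"ty":0,"tz":0,"rx":0,"ry":0,"rz":0},
    {"tx":0,"ty":0,"tz":0,"rx":0,"ry":0,"rz":0},
    {"tx":0,"ty":0,"tz":0,"rx":0,"ry":0,"rz":0},
  ],
)

```text
time_s: 3.1
tcp_pos: [0.5327, 0.1535, 0.2375]
eef_rot: [-0.011, 1.574, 0.012]
wrist_force: [-2.6, 0.1, 0.4]
gripper_width: 0.0111
```

Emit:
arm_command(
  steps=[
    {"tx":-15,"ty":0,"tz":1,"rx":0,"ry":0,"rz":0},
    {"tx":-29,"ty":0,"tz":4,"rx":0,"ry":0,"rz":0},
    {"tx":-43,"ty":0,"tz":10,"rx":0,"ry":0,"rz":0},
    {"tx":-55,"ty":0,"tz":17,"rx":0,"ry":0,"rz":0},
  ],
)

```text
time_s: 3.5
tcp_pos: [0.5481, 0.1537, 0.292]
eef_rot: [-0.012, 1.582, 0.012]
wrist_force: [-16.7, 0.6, 3.1]
gripper_width: 0.0108
```

```bash
python3 -c "
from h import *
st()"
```

```text
t 3.5 tcp [0.5481 0.1537 0.292 ] F [-16.7   0.6   3.1] w 0.0108 q [0.19 0.52 1.69 0.   0.93 0.17]
[[-0.012, -0.015, 1.0], [-0.0, 1.0, 0.015], [-1.0, -0.0, -0.012]]
```

Emit:
arm_command(
  steps=[
    {"tx":-12,"ty":0,"tz":7,"rx":0,"ry":0,"rz":0},
    {"tx":-22,"ty":0,"tz":18,"rx":0,"ry":0,"rz":0},
    {"tx":-30,"ty":0,"tz":30,"rx":0,"ry":0,"rz":0},
  ],
)

```text
time_s: 3.8
tcp_pos: [0.578, 0.1542, 0.3239]
eef_rot: [-0.013, 1.584, 0.012]
wrist_force: [-24.6, -2.9, 28.0]
gripper_width: 0.0113
```

Emit:
arm_command(
  steps=[
    {"tx":-6,"ty":0,"tz":13,"rx":0,"ry":0,"rz":0},
    {"tx":-11,"ty":0,"tz":28,"rx":0,"ry":0,"rz":0},
  ],
)

```text
time_s: 4.0
tcp_pos: [0.6082, 0.1544, 0.3362]
eef_rot: [-0.012, 1.572, 0.012]
wrist_force: [-4.1, -1.4, 2.5]
gripper_width: 0.0111
```

Emit:
arm_command(
  steps=[
    {"tx":-2,"ty":0,"tz":15,"rx":0,"ry":0,"rz":0},
    {"tx":-1,"ty":0,"tz":30,"rx":0,"ry":0,"rz":0},
    {"tx":2,"ty":0,"tz":42,"rx":0,"ry":0,"rz":0},
    {"tx":2,"ty":0,"tz":42,"rx":0,"ry":0,"rz":0},
  ],
)

```text
time_s: 4.4
tcp_pos: [0.6519, 0.1548, 0.3332]
eef_rot: [-0.01, 1.567, 0.012]
wrist_force: [4.2, -1.4, 9.5]
gripper_width: 0.011
```

Emit:
arm_command(
  gripper=0.6,
  steps=[
    {"tx":0,"ty":0,"tz":0,"rx":0,"ry":0,"rz":0},
    {"tx":0,"ty":0,"tz":0,"rx":0,"ry":0,"rz":0},
    {"tx":0,"ty":0,"tz":0,"rx":0,"ry":0,"rz":0},
    {"tx":0,"ty":0,"tz":0,"rx":0,"ry":0,"rz":0},
    {"tx":-10,"ty":0,"tz":0,"rx":0,"ry":0,"rz":0},
  ],
)

```text
time_s: 4.9
tcp_pos: [0.6497, 0.1551, 0.3403]
eef_rot: [-0.012, 1.576, 0.012]
wrist_force: [-0.8, -0.2, -0.4]
gripper_width: 0.0465
```

Emit:
arm_command(
  gripper=1,
  steps=[
    {"tx":-30,"ty":0,"tz":0,"rx":0,"ry":0,"rz":0},
    {"tx":-60,"ty":20,"tz":-30,"rx":0,"ry":0,"rz":0},
    {"tx":-60,"ty":50,"tz":-60,"rx":0,"ry":0,"rz":0},
    {"tx":-60,"ty":75,"tz":-90,"rx":0,"ry":0,"rz":0},
    {"tx":-60,"ty":75,"tz":-120,"rx":0,"ry":0,"rz":0},
  ],
)

```text
time_s: 5.4
tcp_pos: [0.5275, 0.2303, 0.4026]
eef_rot: [-0.012, 1.572, 0.015]
wrist_force: [-0.1, -0.3, -1.0]
gripper_width: 0.086
```

```bash
python3 -c "
from h import *
st()
c=cam('wrist','w3.png');np.savez('/tmp/w3.npz',**c)"
```

```text
t 5.4 tcp [0.5275 0.2303 0.4026] F [-0.1 -0.3 -1. ] w 0.086 q [0.33 0.4  1.59 0.   1.16 0.31]
[[-0.001, -0.017, 1.0], [0.002, 1.0, 0.017], [-1.0, 0.002, -0.001]]
```

View pics/w3.png

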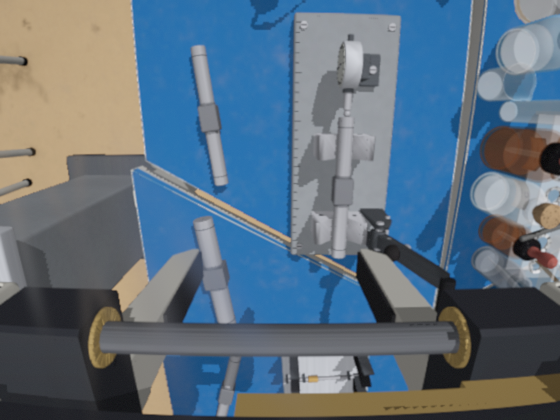

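```bash
cat > rod.py <<'E'
from h import *
import sys
def rods(c,box,zlo,zhi,zax,show=True):
    """rod seen from above: cloud points in pixel box with z range; returns centre line, sleeve, from surface"""
    P=cloud(c); u0,u1,v0,v1=box; v,u=np.mgrid[:420,:560]
    k=(u>=u0)&(u<=u1)&(v>=v0)&(v<=v1)&(P[...,2]>zlo)&(P[...,2]<zhi)
    n,l,s,ce=cv2.connectedComponentsWithStats(k.astype(np.uint8)); i=1+np.argmax(s[1:,4])
    vu=np.argwhere(l==i)[:,::-1]; X=onplane(c,vu,zax)[:,:2].astype(np.float32)
    r=cv2.minAreaRect(X); print('rect',np.round(r[0],4),np.round(r[1],4),round(r[2],2),'z95',np.percentile(P[l==i][:,2],[50,95]).round(4)); return l==i
E
python3 - <<'E'
from rod import *
c=dict(np.load('/tmp/w3.npz'))
m=rods(c,(325,362,105,268),.047,.062,.049)
# base
P=cloud(c);hsv=cv2.cvtColor(c['image'],cv2.COLOR_RGB2HSV)
v,u=np.mgrid[:420,:560]
k=((u>283)&(u<403)&(v<262)&(np.abs(P[...,2]-.014)<.007)&(hsv[...,1]<70)).astype(np.uint8)
k=cv2.morphologyEx(k,cv2.MORPH_OPEN,np.ones((3,3)))
X=onplane(c,np.argwhere(k)[:,::-1],.014)[:,:2].astype(np.float32); r=cv2.minAreaRect(X); print(r)
im=c['image'].copy(); im[m]=[255,0,0]; im[k>0]=im[k>0]//2+[0,120,0]
g=cv2.cvtColor(c['image'],cv2.COLOR_RGB2GRAY)
for row in (125,140,170,190,215,250): print(row,g[row,328:362].tolist())
print(proj(c,[[.598,.234,.047],[.597,.279,.014]]).round(1))
E
```

```text
rect [0.5959 0.2395] [0.1635 0.0299] 86.23 z95 [0.054  0.0575]
((0.597438633441925, 0.2805107831954956), (0.11091504245996475, 0.26750969886779785), 0.8321996331214905)
125 [112, 112, 124, 148, 158, 159, 159, 159, 157, 139, 111, 105, 118, 131, 143, 154, 161, 167, 172, 174, 174, 176, 176, 170, 163, 160, 157, 157, 157, 158, 158, 158, 157, 156]
140 [175, 175, 174, 171, 168, 167, 161, 138, 114, 100, 105, 116, 130, 142, 154, 163, 169, 173, 176, 175, 176, 176, 171, 162, 156, 144, 142, 146, 151, 154, 156, 157, 161, 164]
170 [115, 115, 114, 113, 115, 115, 113, 106, 103, 114, 129, 143, 157, 166, 172, 176, 175, 175, 175, 174, 170, 161, 148, 128, 116, 126, 149, 156, 157, 157, 157, 156, 156, 157]
190 [114, 114, 111, 95, 72, 69, 91, 115, 127, 130, 132, 132, 132, 132, 133, 133, 133, 133, 133, 133, 133, 134, 132, 133, 134, 146, 155, 157, 157, 156, 156, 156, 156, 157]
215 [129, 128, 128, 125, 120, 111, 113, 128, 145, 162, 173, 177, 178, 176, 175, 174, 173, 168, 160, 159, 171, 179, 180, 175, 155, 130, 119, 128, 156, 174, 180, 181, 173, 147]
250 [133, 147, 138, 118, 117, 130, 141, 148, 152, 151, 150, 149, 148, 148, 149, 146, 138, 121, 109, 109, 110, 111, 111, 111, 111, 111, 112, 112, 111, 110, 106, 107, 119, 141]
[[344.9 191. ]
 [341.3 145. ]]
```

```bash
python3 -c "
from h import *
go([.598,.2415,.047],0.014)"
```

```text
shift mm [188.1  10.5  74.5] turn [ 0.004 -0.004 -0.001] steps>= 5.0
```

Emit:
arm_command(
  gripper=1,
  steps=[
    {"tx":0,"ty":10,"tz":40,"rx":0.004,"ry":-0.004,"rz":0},
    {"tx":20,"ty":11,"tz":75,"rx":0.004,"ry":-0.004,"rz":0},
    {"tx":55,"ty":11,"tz":75,"rx":0.004,"ry":-0.004,"rz":0},
    {"tx":90,"ty":11,"tz":75,"rx":0.004,"ry":-0.004,"rz":0},
    {"tx":120,"ty":11,"tz":75,"rx":0.004,"ry":-0.004,"rz":0},
  ],
)

```text
time_s: 5.95
tcp_pos: [0.6037, 0.2404, 0.2804]
eef_rot: [-0.008, 1.57, 0.009]
wrist_force: [-0.2, 0.0, -0.7]
gripper_width: 0.093
```

Emit:
arm_command(
  steps=[
    {"tx":25,"ty":0,"tz":0,"rx":0,"ry":0,"rz":0},
    {"tx":50,"ty":0,"tz":0,"rx":0,"ry":0,"rz":0},
    {"tx":68,"ty":0,"tz":0,"rx":0,"ry":0,"rz":0},
    {"tx":68,"ty":0,"tz":0,"rx":0,"ry":0,"rz":0},
  ],
)

```text
time_s: 6.35
tcp_pos: [0.6033, 0.2403, 0.2118]
eef_rot: [-0.009, 1.573, 0.008]
wrist_force: [0.2, -0.0, 0.1]
gripper_width: 0.0928
```

Emit:
arm_command(
  gripper=0,
  steps=[
    {"tx":0,"ty":0,"tz":0,"rx":0,"ry":0,"rz":0},
    {"tx":0,"ty":0,"tz":0,"rx":0,"ry":0,"rz":0},
    {"tx":0,"ty":0,"tz":0,"rx":0,"ry":0,"rz":0},
    {"tx":0,"ty":0,"tz":0,"rx":0,"ry":0,"rz":0},
    {"tx":0,"ty":0,"tz":0,"rx":0,"ry":0,"rz":0},
  ],
)

```text
time_s: 6.85
tcp_pos: [0.604, 0.2406, 0.2141]
eef_rot: [-0.008, 1.568, 0.009]
wrist_force: [0.5, -0.7, -0.4]
gripper_width: 0.0575
```

Emit:
arm_command(
  steps=[
    {"tx":0,"ty":0,"tz":0,"rx":0,"ry":0,"rz":0},
    {"tx":0,"ty":0,"tz":0,"rx":0,"ry":0,"rz":0},
    {"tx":0,"ty":0,"tz":0,"rx":0,"ry":0,"rz":0},
    {"tx":0,"ty":0,"tz":0,"rx":0,"ry":0,"rz":0},
    {"tx":0,"ty":0,"tz":0,"rx":0,"ry":0,"rz":0},
  ],
)

```text
time_s: 7.35
tcp_pos: [0.598, 0.2411, 0.2129]
eef_rot: [-0.011, 1.594, 0.006]
wrist_force: [-60.7, -1.6, 42.1]
gripper_width: 0.0216
```

```bash
python3 -c "
from h import *
st()"
```

```text
t 7.35 tcp [0.598  0.2411 0.2129] F [-60.7  -1.6  42.1] w 0.0216 q [0.31 0.75 1.51 0.   0.9  0.3 ]
[[-0.023, -0.011, 1.0], [-0.003, 1.0, 0.011], [-1.0, -0.003, -0.023]]
```

Emit:
arm_command(
  steps=[
    {"tx":0,"ty":0,"tz":-3,"rx":0,"ry":0,"rz":0},
    {"tx":-1,"ty":0,"tz":-6,"rx":0,"ry":0,"rz":0},
  ],
)

```text
time_s: 7.55
tcp_pos: [0.5948, 0.2408, 0.2137]
eef_rot: [-0.01, 1.58, 0.008]
wrist_force: [-7.9, -1.3, -1.3]
gripper_width: 0.0197
```

```bash
python3 -c "
from h import *
st()"
```

```text
t 7.55 tcp [0.5948 0.2408 0.2137] F [-7.9 -1.3 -1.3] w 0.0197 q [0.31 0.75 1.52 0.   0.88 0.3 ]
[[-0.009, -0.012, 1.0], [-0.001, 1.0, 0.012], [-1.0, -0.001, -0.009]]
```

Emit:
arm_command(
  steps=[
    {"tx":0,"ty":0,"tz":-1,"rx":0,"ry":0,"rz":0},
    {"tx":0,"ty":0,"tz":-1,"rx":0,"ry":0,"rz":0},
    {"tx":0,"ty":0,"tz":-1,"rx":0,"ry":0,"rz":0},
  ],
)

```text
time_s: 7.85
tcp_pos: [0.5947, 0.2407, 0.2138]
eef_rot: [-0.009, 1.578, 0.008]
wrist_force: [-18.7, -0.3, 9.0]
gripper_width: 0.02
```

```bash
python3 -c "
from h import *
st()"
```

```text
t 7.85 tcp [0.5947 0.2407 0.2138] F [-18.7  -0.3   9. ] w 0.02 q [0.31 0.74 1.52 0.   0.88 0.3 ]
[[-0.007, -0.011, 1.0], [-0.001, 1.0, 0.011], [-1.0, -0.001, -0.007]]
```

Emit:
arm_command(
  steps=[
    {"tx":-15,"ty":0,"tz":-3,"rx":0,"ry":0,"rz":0},
    {"tx":-35,"ty":0,"tz":-3,"rx":0,"ry":0,"rz":0},
    {"tx":-65,"ty":0,"tz":-3,"rx":0,"ry":0,"rz":0},
    {"tx":-100,"ty":0,"tz":-3,"rx":0,"ry":0,"rz":0},
    {"tx":-140,"ty":0,"tz":-3,"rx":0,"ry":0,"rz":0},
  ],
)

```text
time_s: 8.35
tcp_pos: [0.5934, 0.2402, 0.3557]
eef_rot: [-0.008, 1.57, 0.009]
wrist_force: [-0.0, 0.6, -1.6]
gripper_width: 0.0195
```

Emit:
arm_command(
  steps=[
    {"tx":-30,"ty":0,"tz":-40,"rx":0.14,"ry":0,"rz":0},
    {"tx":-40,"ty":-10,"tz":-85,"rx":0.28,"ry":0,"rz":0},
    {"tx":-40,"ty":-40,"tz":-120,"rx":0.42,"ry":0,"rz":0},
    {"tx":-40,"ty":-75,"tz":-150,"rx":0.56,"ry":0,"rz":0},
    {"tx":-40,"ty":-120,"tz":-160,"rx":0.7,"ry":0,"rz":0},
  ],
)

```text
time_s: 8.85
tcp_pos: [0.4323, 0.1182, 0.3946]
eef_rot: [0.543, 1.5, -0.54]
wrist_force: [1.5, -0.1, -1.5]
gripper_width: 0.0199
```

Emit:
arm_command(
  steps=[
    {"tx":0,"ty":0,"tz":0,"rx":0.14,"ry":0,"rz":0},
    {"tx":0,"ty":0,"tz":0,"rx":0.28,"ry":0,"rz":0},
    {"tx":0,"ty":0,"tz":0,"rx":0.42,"ry":0,"rz":0},
    {"tx":0,"ty":0,"tz":0,"rx":0.56,"ry":0,"rz":0},
    {"tx":0,"ty":0,"tz":0,"rx":0.7,"ry":0,"rz":0},
  ],
)

```text
time_s: 9.35
tcp_pos: [0.4348, 0.1184, 0.3947]
eef_rot: [1.081, 1.286, -1.076]
wrist_force: [-0.2, -0.7, -0.9]
gripper_width: 0.0199
```

```bash
python3 -c "
from h import *
st();go([.45,-.08,.26],-1.5)"
```

```text
t 9.35 tcp [0.4348 0.1184 0.3947] F [-0.2 -0.7 -0.9] w 0.0199 q [0.16 0.18 1.91 0.   1.05 1.56]
[[0.003, 0.985, 0.175], [0.001, 0.175, -0.985], [-1.0, 0.003, -0.001]]
shift mm [-32.5 -19.6 198. ] turn [ 0.105 -0.001 -0.003] steps>= 5.0
```

Emit:
arm_command(
  steps=[
    {"tx":0,"ty":10,"tz":45,"rx":0.05,"ry":0,"rz":0},
    {"tx":0,"ty":20,"tz":90,"rx":0.1,"ry":0,"rz":0},
    {"tx":0,"ty":30,"tz":135,"rx":0.105,"ry":0,"rz":0},
    {"tx":0,"ty":50,"tz":180,"rx":0.105,"ry":0,"rz":0},
    {"tx":0,"ty":60,"tz":185,"rx":0.105,"ry":0,"rz":0},
  ],
)

```text
time_s: 9.85
tcp_pos: [0.5287, -0.0564, 0.3947]
eef_rot: [1.157, 1.24, -1.153]
wrist_force: [-1.2, 1.1, -1.9]
gripper_width: 0.0198
```

Emit:
arm_command(
  steps=[
    {"tx":0,"ty":0,"tz":0,"rx":0,"ry":0,"rz":0},
    {"tx":0,"ty":0,"tz":0,"rx":0,"ry":0,"rz":0},
  ],
)

```text
time_s: 10.05
tcp_pos: [0.5268, -0.0519, 0.3941]
eef_rot: [1.154, 1.245, -1.151]
wrist_force: [-0.1, 1.0, -0.6]
gripper_width: 0.02
```

```bash
python3 -c "
from h import *
st()
c=cam('wrist','w4.png');np.savez('/tmp/w4.npz',**c)"
```

```text
t 10.05 tcp [ 0.5268 -0.0519  0.3941] F [-0.1  1.  -0.6] w 0.02 q [-0.19  0.32  1.72  0.    1.1   1.31]
[[0.001, 0.997, 0.077], [0.001, 0.077, -0.997], [-1.0, 0.001, -0.001]]
```

View pics/w4.png

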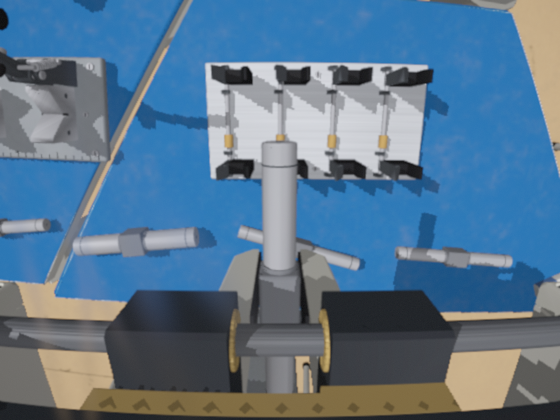

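```bash
cat > rack.py <<'E'
from h import *
c=dict(np.load('/tmp/w4.npz')); s,R=st(); T=np.array(s['tcp_pos']); im=c['image']
g=cv2.cvtColor(im,cv2.COLOR_RGB2HSV)
for k in (.03,.045,.06): print('rod axis proj',k,proj(c,T+R@[.167,k,0]).round(1))
gr=cv2.cvtColor(im,cv2.COLOR_RGB2GRAY)
for row in (175,200,240): print(row,gr[row,255:305].tolist())
P=cloud(c); v,u=np.mgrid[:420,:560]
k=((u>195)&(u<440)&(v>55)&(v<190)&(np.abs(P[...,2]-.010)<.008)&(g[...,1]<60)).astype(np.uint8)
k=cv2.morphologyEx(k,cv2.MORPH_OPEN,np.ones((3,3)))
X=onplane(c,np.argwhere(k)[:,::-1],.010)[:,:2].astype(np.float32); print('wrist rect',cv2.minAreaRect(X),np.nanmedian(P[k>0][:,2]))
ct=cam('top'); g=cv2.cvtColor(ct['image'],cv2.COLOR_RGB2HSV)
# clip forks: black, tall
b=(im.max(2)<70)&(P[...,2]>.03)&(P[...,2]<.09)&(u>195)&(u<440)&(v>55)&(v<190)
n,l,ss,ce=cv2.connectedComponentsWithStats(b.astype(np.uint8))
for i in range(1,n):
    if ss[i,4]>15: q=P[l==i]; print('blk',ce[i].round(),np.median(q,0).round(3),np.percentile(q[:,1],[3,97]).round(3),q[:,2].max().round(3))
cv2.imwrite('pics/rackcrop.png',cv2.resize(im[55:195,195:440,::-1],None,fx=3.2,fy=3.2,interpolation=cv2.INTER_CUBIC))
E
python3 rack.py
```

```text
t 10.1 tcp [ 0.5267 -0.0516  0.3942] F [-1.1  0.8 -2.3] w 0.0199 q [-0.19  0.32  1.72  0.    1.1   1.31]
[[0.001, 0.997, 0.078], [0.001, 0.078, -0.997], [-1.0, 0.001, -0.001]]
rod axis proj 0.03 [[277.7 227.9]]
rod axis proj 0.045 [[277.6 197.4]]
rod axis proj 0.06 [[277.6 165.3]]
175 [154, 155, 154, 155, 155, 154, 148, 143, 152, 161, 166, 169, 174, 177, 180, 181, 183, 184, 185, 185, 185, 186, 185, 186, 185, 182, 181, 179, 177, 176, 176, 174, 170, 165, 161, 155, 147, 139, 134, 127, 120, 120, 134, 142, 122, 71, 34, 30, 30, 34]
200 [107, 108, 108, 108, 107, 109, 117, 130, 148, 160, 166, 169, 173, 177, 179, 181, 183, 184, 185, 186, 186, 186, 186, 186, 184, 183, 180, 178, 178, 176, 174, 172, 169, 164, 158, 152, 144, 137, 130, 123, 115, 111, 109, 109, 110, 109, 110, 110, 111, 113]
240 [168, 170, 172, 174, 176, 177, 177, 167, 151, 154, 163, 169, 172, 176, 180, 182, 184, 184, 185, 185, 185, 186, 186, 185, 184, 182, 180, 178, 176, 174, 172, 170, 166, 160, 154, 147, 138, 133, 127, 118, 105, 89, 79, 78, 79, 79, 78, 77, 78, 78]
wrist rect ((0.6031430959701538, -0.0856022909283638), (0.12291029095649719, 0.2352413684129715), 4.392110824584961) 0.010138210058587359
blk [232.  75.] [0.64  0.002 0.058] [-0.015  0.014] 0.075
blk [293.  75.] [ 0.644 -0.056  0.057] [-0.069 -0.041] 0.075
blk [354.  76.] [ 0.649 -0.114  0.05 ] [-0.123 -0.097] 0.074
blk [412.  77.] [ 0.653 -0.172  0.051] [-0.179 -0.151] 0.074
blk [236. 169.] [ 0.554 -0.005  0.049] [-0.022  0.007] 0.074
blk [302. 169.] [ 0.559 -0.072  0.058] [-0.076 -0.069] 0.067
blk [348. 168.] [ 0.563 -0.12   0.049] [-0.131 -0.102] 0.075
blk [404. 169.] [ 0.567 -0.179  0.052] [-0.186 -0.158] 0.075
```

View pics/rackcrop.png

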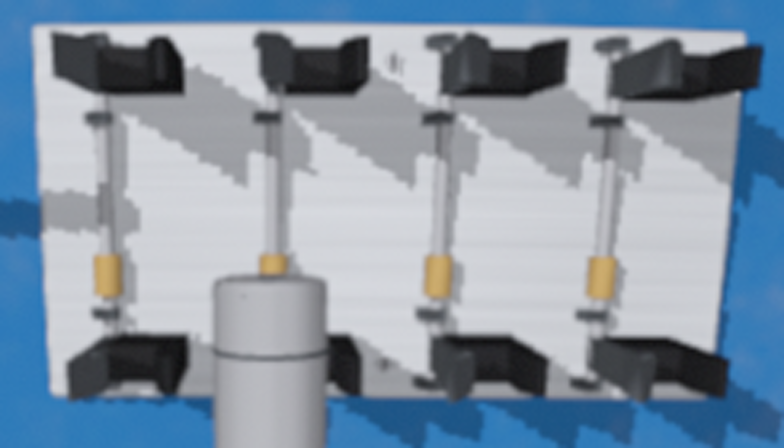

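```bash
cat > prof.py <<'E'
from h import *
c=dict(np.load('/tmp/w4.npz')); P=cloud(c); a=np.deg2rad(4.3); O=np.array([.6025,-.085])
d=P[...,:2]-O; x=d[...,0]*np.cos(a)+d[...,1]*np.sin(a); y=-d[...,0]*np.sin(a)+d[...,1]*np.cos(a); z=P[...,2]
print('fork x rows',[np.percentile(x[(z>.035)&(z<.08)&(abs(y)<.11)&(s*x>.02)&(abs(x)<.06)],[2,50,98]).round(4).tolist() for s in (1,-1)])
for s in (1,-1):
  for yc in (.084,.028,-.028,-.084):
    m=(abs(x-s*.045)<.012)&(z>.02)&(z<.09)&(abs(y-yc)<.028); yy=(y[m]-yc)*1000; zz=z[m]*1000
    print(s,yc,[(int(b),len(k),round(k.min()),round(k.max())) for b in range(-26,26,4) for k in [zz[(yy>=b)&(yy<b+4)]] if len(k)])
E
python3 prof.py
```

```text
fork x rows [[0.0392, 0.0447, 0.051], [-0.0503, -0.0433, -0.0382]]
1 0.084 [(-18, 106, 20, 67), (-14, 69, 30, 67), (-10, 39, 21, 57), (-6, 57, 21, 44), (-2, 60, 21, 44), (2, 92, 29, 62), (6, 110, 25, 70), (10, 91, 20, 75), (14, 11, 72, 74)]
1 0.028 [(-18, 53, 21, 67), (-14, 87, 21, 66), (-10, 80, 20, 58), (-6, 74, 21, 44), (-2, 64, 20, 44), (2, 68, 20, 63), (6, 73, 20, 70), (10, 89, 20, 75)]
1 -0.028 [(-18, 50, 21, 66), (-14, 111, 21, 67), (-10, 113, 22, 59), (-6, 60, 22, 44), (-2, 60, 21, 44), (2, 29, 21, 61), (6, 56, 21, 68), (10, 145, 20, 74), (14, 21, 61, 75)]
1 -0.084 [(-18, 39, 24, 67), (-14, 128, 22, 66), (-10, 139, 22, 57), (-6, 61, 23, 43), (-2, 21, 22, 44), (2, 17, 22, 61), (6, 33, 23, 69), (10, 206, 20, 74), (14, 72, 58, 74)]
-1 0.084 [(-18, 107, 23, 66), (-14, 58, 25, 66), (-10, 46, 23, 56), (-6, 54, 24, 43), (-2, 51, 24, 44), (2, 81, 24, 62), (6, 115, 20, 70), (10, 83, 25, 75), (14, 4, 73, 74)]
-1 0.028 [(-18, 61, 23, 66), (-14, 82, 24, 67), (-10, 41, 24, 56)]
-1 -0.028 [(-18, 50, 22, 66), (-14, 94, 22, 67), (-10, 104, 23, 59), (-6, 58, 23, 44), (-2, 57, 22, 44), (2, 29, 22, 61), (6, 52, 22, 68), (10, 135, 20, 74), (14, 29, 63, 75)]
-1 -0.084 [(-18, 39, 22, 66), (-14, 124, 21, 67), (-10, 115, 22, 62), (-6, 58, 22, 44), (-2, 25, 22, 44), (2, 21, 22, 60), (6, 34, 21, 69), (10, 160, 20, 74), (14, 61, 57, 75)]
```

```bash
cat >> h.py <<'E'
A=.075; RO=np.array([.6025,-.085])
def clip(y,off=0,z=.05): # world grasp target; off along rack x
    return np.r_[RO+np.array([[np.cos(A),-np.sin(A)],[np.sin(A),np.cos(A)]])@[off,y],z]
YR=A-np.pi/2
E
python3 -c "
from h import *
st();print(clip(.084,.007));go(clip(.084,.007,.1),YR)"
```

```text
t 10.15 tcp [ 0.5267 -0.0515  0.3944] F [-1.   0.1 -1.9] w 0.0198 q [-0.19  0.32  1.72  0.    1.1   1.31]
[[0.002, 0.997, 0.078], [0.001, 0.078, -0.997], [-1.0, 0.002, -0.001]]
[ 0.60318623 -0.00071163  0.05      ]
shift mm [127.5  80.  -44.5] turn [ 0.003 -0.001 -0.002] steps>= 4.0
```

Emit:
arm_command(
  steps=[
    {"tx":5,"ty":30,"tz":-20,"rx":0.003,"ry":-0.001,"rz":-0.002},
    {"tx":30,"ty":60,"tz":-44,"rx":0.003,"ry":-0.001,"rz":-0.002},
    {"tx":70,"ty":80,"tz":-44,"rx":0.003,"ry":-0.001,"rz":-0.002},
    {"tx":110,"ty":80,"tz":-44,"rx":0.003,"ry":-0.001,"rz":-0.002},
    {"tx":127,"ty":80,"tz":-44,"rx":0.003,"ry":-0.001,"rz":-0.002},
  ],
)

```text
time_s: 10.65
tcp_pos: [0.6027, -0.001, 0.2639]
eef_rot: [1.151, 1.248, -1.157]
wrist_force: [-1.0, -0.3, -1.5]
gripper_width: 0.0196
```

Emit:
arm_command(
  steps=[
    {"tx":0,"ty":0,"tz":0,"rx":0,"ry":0,"rz":0},
    {"tx":0,"ty":0,"tz":0,"rx":0,"ry":0,"rz":0},
  ],
)

```text
time_s: 10.85
tcp_pos: [0.6039, -0.0018, 0.2684]
eef_rot: [1.154, 1.243, -1.154]
wrist_force: [-0.1, -0.4, -1.8]
gripper_width: 0.0199
```

```bash
python3 -c "
from h import *
st();go(clip(.084,.007,.1),YR)
c=cam('wrist','w5.png')"
```

```text
t 10.85 tcp [ 0.6039 -0.0018  0.2684] F [-0.1 -0.4 -1.8] w 0.0199 q [-0.08  0.61  1.61 -0.    0.92  1.42]
[[0.001, 0.997, 0.075], [-0.0, 0.075, -0.997], [-1.0, 0.001, 0.0]]
shift mm [ 1.4 -0.7 -1.2] turn [-0.     0.    -0.001] steps>= 1.0
```

View pics/w5.png

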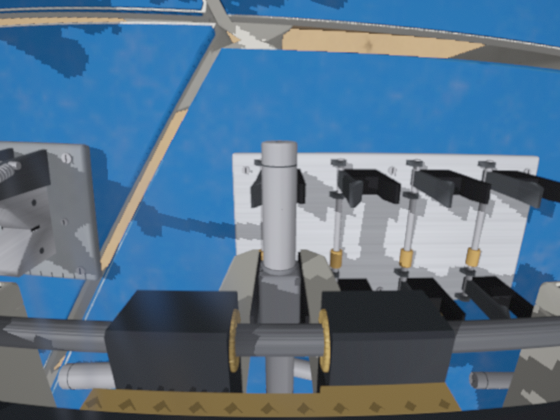

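Emit:
arm_command(
  steps=[
    {"tx":15,"ty":-1,"tz":-1,"rx":0,"ry":0,"rz":0},
    {"tx":25,"ty":-1,"tz":-1,"rx":0,"ry":0,"rz":0},
    {"tx":32,"ty":-1,"tz":-1,"rx":0,"ry":0,"rz":0},
    {"tx":37,"ty":-1,"tz":-1,"rx":0,"ry":0,"rz":0},
  ],
)

```text
time_s: 11.3
tcp_pos: [0.6028, -0.0016, 0.2296]
eef_rot: [1.154, 1.244, -1.155]
wrist_force: [0.7, -1.7, 1.0]
gripper_width: 0.02
```

Emit:
arm_command(
  steps=[
    {"tx":3,"ty":0,"tz":0,"rx":0,"ry":0,"rz":0},
    {"tx":6,"ty":0,"tz":0,"rx":0,"ry":0,"rz":0},
    {"tx":9,"ty":0,"tz":0,"rx":0,"ry":0,"rz":0},
    {"tx":12,"ty":0,"tz":0,"rx":0,"ry":0,"rz":0},
  ],
)

```text
time_s: 11.7
tcp_pos: [0.6029, -0.0016, 0.2183]
eef_rot: [1.155, 1.243, -1.155]
wrist_force: [0.4, -0.9, -1.9]
gripper_width: 0.0197
```

Emit:
arm_command(
  steps=[
    {"tx":2,"ty":0,"tz":0,"rx":0,"ry":0,"rz":0},
    {"tx":2,"ty":0,"tz":0,"rx":0,"ry":0,"rz":0},
  ],
)

```text
time_s: 11.9
tcp_pos: [0.6029, -0.0015, 0.2165]
eef_rot: [1.154, 1.243, -1.155]
wrist_force: [0.9, -0.1, 0.4]
gripper_width: 0.0196
```

```bash
python3 -c "
from h import *
st();go(clip(.084,.007,.05),YR)"
```

```text
t 11.9 tcp [ 0.6029 -0.0015  0.2165] F [ 0.9 -0.1  0.4] w 0.0196 q [-0.08  0.69  1.64 -0.    0.82  1.42]
[[-0.0, 0.997, 0.074], [-0.0, 0.074, -0.997], [-1.0, -0.0, 0.0]]
shift mm [-0.5  0.4 -0.7] turn [-0.001  0.     0.   ] steps>= 1.0
```

Emit:
arm_command(
  steps=[
    {"tx":1,"ty":0,"tz":0,"rx":0,"ry":0,"rz":0},
    {"tx":3,"ty":0,"tz":0,"rx":0,"ry":0,"rz":0},
    {"tx":4,"ty":0,"tz":0,"rx":0,"ry":0,"rz":0},
    {"tx":4,"ty":0,"tz":0,"rx":0,"ry":0,"rz":0},
  ],
)

```text
time_s: 12.3
tcp_pos: [0.6031, -0.0014, 0.2158]
eef_rot: [1.155, 1.242, -1.154]
wrist_force: [-16.7, 0.2, 38.5]
gripper_width: 0.0195
```

Emit:
arm_command(
  gripper=0.42,
  steps=[
    {"tx":0,"ty":0,"tz":0,"rx":0,"ry":0,"rz":0},
    {"tx":0,"ty":0,"tz":0,"rx":0,"ry":0,"rz":0},
    {"tx":0,"ty":0,"tz":0,"rx":0,"ry":0,"rz":0},
    {"tx":0,"ty":0,"tz":0,"rx":0,"ry":0,"rz":0},
    {"tx":-20,"ty":0,"tz":0,"rx":0,"ry":0,"rz":0},
  ],
)

```text
time_s: 12.8
tcp_pos: [0.6021, -0.0015, 0.2303]
eef_rot: [1.153, 1.247, -1.158]
wrist_force: [0.5, -1.0, -0.2]
gripper_width: 0.0394
```

Emit:
arm_command(
  steps=[
    {"tx":-40,"ty":0,"tz":0,"rx":0,"ry":0,"rz":0},
    {"tx":-80,"ty":0,"tz":0,"rx":0,"ry":0,"rz":0},
    {"tx":-120,"ty":-10,"tz":0,"rx":0,"ry":0,"rz":0},
    {"tx":-140,"ty":-50,"tz":10,"rx":0,"ry":0,"rz":0},
    {"tx":-140,"ty":-90,"tz":20,"rx":0,"ry":0,"rz":0},
  ],
)

```text
time_s: 13.3
tcp_pos: [0.5141, -0.0282, 0.3749]
eef_rot: [1.156, 1.239, -1.151]
wrist_force: [-0.3, -0.3, -0.5]
gripper_width: 0.0387
```

Emit:
arm_command(
  gripper=1,
  steps=[
    {"tx":0,"ty":0,"tz":0,"rx":0,"ry":0,"rz":0},
    {"tx":0,"ty":0,"tz":0,"rx":0,"ry":0,"rz":0},
  ],
)

```text
time_s: 13.5
tcp_pos: [0.5144, -0.0283, 0.3727]
eef_rot: [1.155, 1.242, -1.155]
wrist_force: [-0.3, 0.4, -0.9]
gripper_width: 0.0505
```

```bash
python3 -c "
from h import *
st()
c=cam('wrist','w6.png');np.savez('/tmp/w6.npz',**c)
c=cam('top','t1.png');np.savez('/tmp/t1.npz',**c)"
```

```text
t 13.5 tcp [ 0.5144 -0.0283  0.3727] F [-0.3  0.4 -0.9] w 0.0505 q [-0.15  0.33  1.77 -0.    1.04  1.35]
[[0.001, 0.997, 0.073], [-0.0, 0.073, -0.997], [-1.0, 0.001, 0.0]]
```

View pics/w6.png

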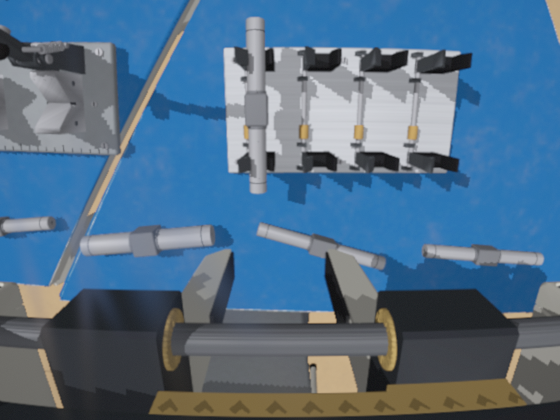

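```bash
cat > meas.py <<'E'
from h import *
def meas(c,xr=(.36,.53),zmin=.006,zmax=.05):
    P=cloud(c); hsv=cv2.cvtColor(c['image'],cv2.COLOR_RGB2HSV)
    m=(P[...,2]>zmin)&(P[...,2]<zmax)&(P[...,0]>xr[0])&(P[...,0]<xr[1])&(hsv[...,1]<90)
    m=cv2.morphologyEx(m.astype(np.uint8),cv2.MORPH_OPEN,np.ones((2,2)))
    n,l,s,ce=cv2.connectedComponentsWithStats(m)
    for i in range(1,n):
        if s[i,4]<100: continue
        q=P[l==i]; top=np.percentile(q[:,2],90); ax=.014 if top>.0235 else .010
        X=onplane(c,np.argwhere(l==i)[:,::-1],ax)[:,:2].astype(np.float32); r=cv2.minAreaRect(X)
        w,h=r[1]; ang=r[2] if h>w else r[2]-90   # jaw yaw (short side) deg
        if max(w,h)<.06: continue
        # sleeve: dark grey part
        vv=hsv[...,2]; k=(l==i)&(vv<150)&(P[...,2]>ax*1.6); 
        a=np.deg2rad(ang); cen=np.array(r[0]); d=q[:,:2]-cen; e=d@[-np.sin(a),np.cos(a)]
        print('px',ce[i].round(),'ctr',np.round(r[0],4),'size',np.round(sorted(r[1]),4),'yaw',round(a,3),'ztop',round(top,4),'sleeve',np.median(P[k],0).round(4) if k.sum()>20 else None,k.sum())
E
python3 -c "
from meas import *
for n in ('w6','t1'): print(n); meas(dict(np.load('/tmp/%s.npz'%n)))"
```

```text
w6
px [ 26. 226.] ctr [0.4521 0.2659] size [0.0215 0.0776] yaw 0.102 ztop nan sleeve [0.4495 0.2906 0.0177] 82
px [319. 246.] ctr [ 0.4538 -0.0837] size [0.0246 0.1525] yaw -0.228 ztop nan sleeve [ 0.4577 -0.0804  0.0196] 482
px [149. 241.] ctr [0.4451 0.1194] size [0.0353 0.1631] yaw 0.236 ztop nan sleeve [0.4515 0.1128 0.0274] 941
px [483. 256.] ctr [ 0.4556 -0.2796] size [0.0241 0.1594] yaw -0.057 ztop nan sleeve [ 0.4579 -0.2731  0.0196] 450
t1
px [136. 236.] ctr [0.4431 0.4996] size [0.0663 0.0675] yaw -1.494 ztop nan sleeve [0.4502 0.5163 0.0222] 82
px [199. 237.] ctr [0.4464 0.304 ] size [0.0185 0.1493] yaw 0.171 ztop nan sleeve [0.4458 0.3056 0.0198] 100
px [258. 239.] ctr [0.4465 0.1152] size [0.0271 0.148 ] yaw 0.194 ztop nan sleeve [0.4434 0.116  0.0254] 223
px [383. 240.] ctr [ 0.4543 -0.2785] size [0.0168 0.1463] yaw -0.014 ztop nan sleeve [ 0.4527 -0.2759  0.0197] 106
```

```bash
python3 - <<'E'
import re
s=open('meas.py').read()
s=s.replace("top=np.percentile","q=q[np.isfinite(q[:,0])]; top=np.percentile").replace("        print(","        p=np.polyfit(q[:,1],q[:,0],1); p=np.polyfit(q[:,1],q[:,0],1,w=1/(1e-3+abs(q[:,0]-np.polyval(p,q[:,1])))**.5); print('REG yaw',round(-np.arctan(p[0]),3),'x@sl',np.polyval(p,np.median(P[k][:,1])).round(4),'yspan',np.percentile(q[:,1],[1,99]).round(4),end=' ');print(")
open('meas.py','w').write(s)
E
python3 -c "
from meas import *
for n in ('w6','t1','top0'): print(n); meas(dict(np.load('/tmp/%s.npz'%n)))
st();go([.45,.10,.16],.14)"
```

```text
w6
REG yaw 0.166 x@sl 0.4514 yspan [0.2304 0.3036] px [ 26. 226.] ctr [0.4521 0.2659] size [0.0215 0.0776] yaw 0.102 ztop 0.0186 sleeve [0.4495 0.2906 0.0177] 82
REG yaw -0.215 x@sl 0.4591 yspan [-0.1547 -0.011 ] px [319. 246.] ctr [ 0.4538 -0.0837] size [0.0246 0.1525] yaw -0.228 ztop 0.0201 sleeve [ 0.4577 -0.0804  0.0196] 482
REG yaw 0.165 x@sl 0.452 yspan [0.0413 0.1872] px [149. 241.] ctr [0.4469 0.1178] size [0.0349 0.1612] yaw 0.236 ztop 0.0282 sleeve [0.4509 0.1143 0.028 ] 716
REG yaw -0.021 x@sl 0.4591 yspan [-0.3547 -0.201 ] px [483. 256.] ctr [ 0.4556 -0.2796] size [0.0241 0.1594] yaw -0.057 ztop 0.02 sleeve [ 0.4579 -0.2731  0.0196] 450
t1
REG yaw 0.004 x@sl 0.4448 yspan [0.4643 0.5288] px [136. 236.] ctr [0.4426 0.4984] size [0.0661 0.0673] yaw -1.494 ztop 0.0269 sleeve [0.448  0.5095 0.0254] 40
REG yaw 0.144 x@sl 0.4451 yspan [0.2317 0.3761] px [199. 237.] ctr [0.4464 0.304 ] size [0.0185 0.1493] yaw 0.171 ztop 0.0223 sleeve [0.4458 0.3056 0.0198] 100
REG yaw 0.135 x@sl 0.4434 yspan [0.0447 0.1845] px [258. 239.] ctr [0.446 0.115] size [0.027  0.1476] yaw 0.194 ztop 0.0
[... 584 characters left out ...]
259. 239.] ctr [0.4462 0.1143] size [0.0259 0.1488] yaw 0.145 ztop 0.0298 sleeve [0.4467 0.1159 0.0269] 228
REG yaw -0.22 x@sl 0.4513 yspan [-0.1551 -0.0121] px [322. 239.] ctr [ 0.4518 -0.0836] size [0.0178 0.148 ] yaw -0.22 ztop 0.0227 sleeve [ 0.4524 -0.0807  0.0198] 145
REG yaw -0.015 x@sl 0.4529 yspan [-0.3539 -0.2036] px [383. 240.] ctr [ 0.4543 -0.2785] size [0.0168 0.1463] yaw -0.013 ztop 0.0222 sleeve [ 0.4541 -0.2694  0.0197] 126
t 13.6 tcp [ 0.5154 -0.028   0.3724] F [ 0.4  0.1 -0. ] w 0.0583 q [-0.14  0.33  1.77 -0.    1.04  1.35]
[[0.001, 0.997, 0.074], [-0.0, 0.074, -0.997], [-1.0, 0.001, 0.0]]
shift mm [  45.3  -55.8 -132.5] turn [ 1.505e+00 -0.000e+00 -1.000e-03] steps>= 11.0
```

```bash
sed -i 's/def go(target,yaw=None)/def go(target,yaw=None,flip=True,tilt=0)/; s/if zt@R\[:,2\]<0/if flip and zt@R[:,2]<0/; s/    p=np.array(target)-R2/    R2=R2@Ro.from_rotvec([0,0,tilt]).as_matrix()\n    p=np.array(target)-R2/' h.py
python3 -c "
from h import *
go([.4477,.112,.17],.155,False)"
```

```text
shift mm [  35.3  -57.2 -144.6] turn [-1.652e+00  1.000e-03 -0.000e+00] steps>= 12.0
```

Emit:
arm_command(
  gripper=1,
  steps=[
    {"tx":0,"ty":-12,"tz":-30,"rx":-0.14,"ry":0,"rz":0},
    {"tx":0,"ty":-24,"tz":-60,"rx":-0.28,"ry":0,"rz":0},
    {"tx":0,"ty":-36,"tz":-90,"rx":-0.42,"ry":0,"rz":0},
    {"tx":0,"ty":-48,"tz":-120,"rx":-0.56,"ry":0,"rz":0},
    {"tx":0,"ty":-57,"tz":-145,"rx":-0.7,"ry":0,"rz":0},
  ],
)

```text
time_s: 14.1
tcp_pos: [0.447, 0.114, 0.3721]
eef_rot: [0.618, 1.481, -0.618]
wrist_force: [1.4, 0.1, -0.8]
gripper_width: 0.0924
```

Emit:
arm_command(
  steps=[
    {"tx":5,"ty":0,"tz":0,"rx":-0.14,"ry":0,"rz":0},
    {"tx":10,"ty":0,"tz":0,"rx":-0.28,"ry":0,"rz":0},
    {"tx":15,"ty":0,"tz":0,"rx":-0.42,"ry":0,"rz":0},
    {"tx":25,"ty":0,"tz":0,"rx":-0.56,"ry":0,"rz":0},
    {"tx":35,"ty":0,"tz":0,"rx":-0.7,"ry":0,"rz":0},
  ],
)

```text
time_s: 14.6
tcp_pos: [0.4479, 0.1128, 0.3368]
eef_rot: [0.071, 1.57, -0.071]
wrist_force: [0.4, -0.5, 0.0]
gripper_width: 0.0927
```

Emit:
arm_command(
  steps=[
    {"tx":0,"ty":0,"tz":0,"rx":-0.125,"ry":0,"rz":0},
    {"tx":0,"ty":0,"tz":0,"rx":-0.25,"ry":0,"rz":0},
    {"tx":0,"ty":0,"tz":0,"rx":-0.25,"ry":0,"rz":0},
    {"tx":0,"ty":0,"tz":0,"rx":-0.25,"ry":0,"rz":0},
  ],
)

```text
time_s: 15.0
tcp_pos: [0.4475, 0.1126, 0.3372]
eef_rot: [-0.118, 1.568, 0.117]
wrist_force: [0.1, -0.9, 0.2]
gripper_width: 0.0931
```

```bash
python3 -c "
from meas import *
st()
c=cam('wrist','w7.png');np.savez('/tmp/w7.npz',**c); meas(c)"
```

```text
t 15.0 tcp [0.4475 0.1126 0.3372] F [ 0.1 -0.9  0.2] w 0.0931 q [ 0.15  0.28  1.94 -0.    0.92 -0.  ]
[[-0.0, -0.149, 0.989], [-0.0, 0.989, 0.149], [-1.0, -0.0, -0.0]]
REG yaw 0.167 x@sl 0.4507 yspan [0.043  0.1877] px [282. 194.] ctr [0.4514 0.1121] size [0.0278 0.1553] yaw 0.165 ztop 0.028 sleeve [0.4494 0.1181 0.0277] 1018
REG yaw -0.123 x@sl 0.4538 yspan [-0.17   -0.0685] px [253. 381.] ctr [ 0.4513 -0.1188] size [0.0226 0.0904] yaw -0.183 ztop 0.0203 sleeve [ 0.4551 -0.0814  0.0198] 354
```

View pics/w7.png

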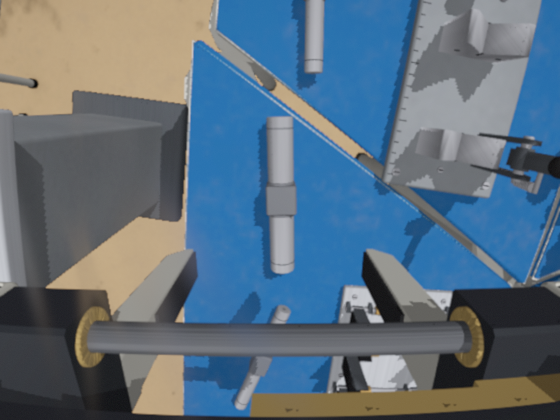

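Run:
```python
from h import *
c=dict(np.load('/tmp/w7.npz')); g=cv2.cvtColor(c['image'],cv2.COLOR_RGB2GRAY)
print('col281',list(zip(range(176,224,2),g[176:224:2,281].tolist())));print('row198',list(zip(range(260,304,2),g[198,260:304:2].tolist())))
print(onplane(c,[[281,184],[281,214],[281,199]],.028).round(4)); print(onplane(c,[[280,118]],.014),onplane(c,[[282.5,272]],.014))
```

```text
col281 [(176, 175), (178, 175), (180, 175), (182, 171), (184, 138), (186, 120), (188, 131), (190, 133), (192, 132), (194, 133), (196, 132), (198, 133), (200, 132), (202, 132), (204, 132), (206, 132), (208, 132), (210, 131), (212, 132), (214, 118), (216, 126), (218, 170), (220, 176), (222, 177)]
row198 [(260, 69), (262, 71), (264, 70), (266, 94), (268, 130), (270, 132), (272, 132), (274, 133), (276, 132), (278, 132), (280, 134), (282, 132), (284, 133), (286, 133), (288, 133), (290, 132), (292, 134), (294, 131), (296, 113), (298, 104), (300, 103), (302, 105)]
[[0.4478 0.1318 0.028 ]
 [0.4521 0.1037 0.028 ]
 [0.4499 0.1179 0.028 ]]
[[0.43826269 0.18849656 0.014     ]] [[0.46383444 0.03783286 0.014     ]]
```

```bash
python3 -c "
from h import *
st();go([.449,.1225,.10],.165,False,-.21)"
```

```text
t 15.05 tcp [0.4474 0.1126 0.3372] F [ 1.   0.3 -0.4] w 0.0935 q [ 0.15  0.28  1.94 -0.    0.92 -0.  ]
[[-0.0, -0.149, 0.989], [-0.0, 0.989, 0.149], [-1.0, -0.0, -0.0]]
shift mm [73.9 44.4  2.5] turn [-0.015 -0.002 -0.21 ] steps>= 2.0
```

Emit:
arm_command(
  steps=[
    {"tx":10,"ty":22,"tz":2.5,"rx":-0.015,"ry":0,"rz":-0.1},
    {"tx":35,"ty":44,"tz":2.5,"rx":-0.015,"ry":-0.002,"rz":-0.21},
    {"tx":65,"ty":44,"tz":2.5,"rx":-0.015,"ry":-0.002,"rz":-0.21},
    {"tx":74,"ty":44,"tz":2.5,"rx":-0.015,"ry":-0.002,"rz":-0.21},
    {"tx":74,"ty":44,"tz":2.5,"rx":-0.015,"ry":-0.002,"rz":-0.21},
  ],
)

```text
time_s: 15.55
tcp_pos: [0.4428, 0.156, 0.2627]
eef_rot: [-0.295, 1.545, -0.034]
wrist_force: [-0.2, -0.5, 0.3]
gripper_width: 0.0928
```

Emit:
arm_command(
  steps=[
    {"tx":0,"ty":0,"tz":0,"rx":0,"ry":0,"rz":0},
    {"tx":0,"ty":0,"tz":0,"rx":0,"ry":0,"rz":0},
  ],
)

```text
time_s: 15.75
tcp_pos: [0.4433, 0.1559, 0.2646]
eef_rot: [-0.294, 1.541, -0.034]
wrist_force: [0.3, -0.2, -0.2]
gripper_width: 0.0934
```

```bash
python3 -c "
from h import *
st();go([.449,.1225,.023],.165,False,-.21)"
```

```text
t 15.75 tcp [0.4433 0.1559 0.2646] F [ 0.3 -0.2 -0.2] w 0.0934 q [ 0.28  0.43  1.96 -0.29  0.79  0.33]
[[0.037, -0.162, 0.986], [-0.205, 0.965, 0.166], [-0.978, -0.208, 0.002]]
shift mm [76.3 17.2 -0.1] turn [ 0.001  0.003 -0.   ] steps>= 2.0
```

Emit:
arm_command(
  steps=[
    {"tx":25,"ty":6,"tz":0,"rx":0,"ry":0.002,"rz":0},
    {"tx":50,"ty":11,"tz":0,"rx":0,"ry":0.002,"rz":0},
    {"tx":70,"ty":16,"tz":0,"rx":0,"ry":0.002,"rz":0},
    {"tx":76,"ty":17,"tz":0,"rx":0,"ry":0.002,"rz":0},
    {"tx":76,"ty":17,"tz":0,"rx":0,"ry":0.002,"rz":0},
  ],
)

```text
time_s: 16.25
tcp_pos: [0.443, 0.1568, 0.1858]
eef_rot: [-0.295, 1.545, -0.034]
wrist_force: [-0.1, 0.3, 0.6]
gripper_width: 0.0926
```

Emit:
arm_command(
  gripper=0,
  steps=[
    {"tx":0,"ty":0,"tz":0,"rx":0,"ry":0,"rz":0},
    {"tx":0,"ty":0,"tz":0,"rx":0,"ry":0,"rz":0},
    {"tx":0,"ty":0,"tz":0,"rx":0,"ry":0,"rz":0},
    {"tx":0,"ty":0,"tz":0,"rx":0,"ry":0,"rz":0},
    {"tx":0,"ty":0,"tz":0,"rx":0,"ry":0,"rz":0},
  ],
)

```text
time_s: 16.75
tcp_pos: [0.4428, 0.1569, 0.1858]
eef_rot: [-0.295, 1.544, -0.033]
wrist_force: [1.0, -0.3, -0.5]
gripper_width: 0.0574
```

Emit:
arm_command(
  steps=[
    {"tx":0,"ty":0,"tz":0,"rx":0,"ry":0,"rz":0},
    {"tx":0,"ty":0,"tz":0,"rx":0,"ry":0,"rz":0},
    {"tx":0,"ty":0,"tz":0,"rx":0,"ry":0,"rz":0},
    {"tx":0,"ty":0,"tz":0,"rx":0,"ry":0,"rz":0},
    {"tx":0,"ty":0,"tz":0,"rx":0,"ry":0,"rz":0},
  ],
)

```text
time_s: 17.25
tcp_pos: [0.4427, 0.1569, 0.1855]
eef_rot: [-0.295, 1.545, -0.033]
wrist_force: [-0.7, 0.4, 0.7]
gripper_width: 0.0278
```

```bash
python3 -c "
from h import *
s,R=st();print(np.array(s['tcp_pos'])+R[:,0]*.167)"
```

```text
t 17.25 tcp [0.4427 0.1569 0.1855] F [-0.7  0.4  0.7] w 0.0278 q [ 0.28  0.58  1.99 -0.36  0.63  0.41]
[[0.033, -0.164, 0.986], [-0.206, 0.964, 0.167], [-0.978, -0.209, -0.002]]
[0.44817351 0.12248746 0.02214313]
```

Emit:
arm_command(
  steps=[
    {"tx":-20,"ty":-4,"tz":0,"rx":0,"ry":0,"rz":0},
    {"tx":-50,"ty":-10,"tz":0,"rx":0,"ry":0,"rz":0},
    {"tx":-85,"ty":-18,"tz":0,"rx":0,"ry":0,"rz":0},
    {"tx":-125,"ty":-27,"tz":0,"rx":0,"ry":0,"rz":0},
    {"tx":-140,"ty":-30,"tz":0,"rx":0,"ry":0,"rz":0},
  ],
)

```text
time_s: 17.75
tcp_pos: [0.4433, 0.1569, 0.3318]
eef_rot: [-0.294, 1.541, -0.033]
wrist_force: [-0.0, -0.4, -4.6]
gripper_width: 0.0274
```

Emit:
arm_command(
  steps=[
    {"tx":0,"ty":0,"tz":0,"rx":0,"ry":0,"rz":0},
    {"tx":0,"ty":0,"tz":0,"rx":0,"ry":0,"rz":0},
  ],
)

```text
time_s: 17.95
tcp_pos: [0.4426, 0.1567, 0.3278]
eef_rot: [-0.295, 1.545, -0.033]
wrist_force: [-0.1, 0.1, -3.7]
gripper_width: 0.0281
```

```bash
python3 -c "
from h import *
st();go([.5937,.25,.16],.014,False,-.21)"
```

```text
t 17.95 tcp [0.4426 0.1567 0.3278] F [-0.1  0.1 -3.7] w 0.0281 q [ 0.28  0.32  1.92 -0.26  0.94  0.27]
[[0.032, -0.164, 0.986], [-0.206, 0.964, 0.167], [-0.978, -0.209, -0.003]]
shift mm [-17.2  99.8 169.9] turn [0.151 0.03  0.   ] steps>= 4.0
```

Emit:
arm_command(
  steps=[
    {"tx":-8,"ty":35,"tz":25,"rx":0.05,"ry":0.01,"rz":0},
    {"tx":-17,"ty":70,"tz":55,"rx":0.1,"ry":0.02,"rz":0},
    {"tx":-17,"ty":100,"tz":95,"rx":0.151,"ry":0.03,"rz":0},
    {"tx":-17,"ty":100,"tz":135,"rx":0.151,"ry":0.03,"rz":0},
    {"tx":-17,"ty":100,"tz":170,"rx":0.151,"ry":0.03,"rz":0},
  ],
)

```text
time_s: 18.45
tcp_pos: [0.5948, 0.2862, 0.3211]
eef_rot: [-0.178, 1.565, -0.154]
wrist_force: [0.1, -1.0, -3.9]
gripper_width: 0.0278
```

Emit:
arm_command(
  steps=[
    {"tx":0,"ty":0,"tz":0,"rx":0,"ry":0,"rz":0},
    {"tx":0,"ty":0,"tz":0,"rx":0,"ry":0,"rz":0},
    {"tx":0,"ty":0,"tz":0,"rx":0,"ry":0,"rz":0},
  ],
)

```text
time_s: 18.75
tcp_pos: [0.5929, 0.285, 0.3226]
eef_rot: [-0.177, 1.565, -0.155]
wrist_force: [0.4, 0.4, -4.0]
gripper_width: 0.0277
```

```bash
python3 -c "
from h import *
st();go([.5937,.2283,.10],.014,False,-.21)
c=cam('wrist','w8.png');np.savez('/tmp/w8.npz',**c)"
```

```text
t 18.75 tcp [0.5929 0.285  0.3226] F [ 0.4  0.4 -4. ] w 0.0277 q [ 0.4   0.65  1.4  -0.21  1.19  0.48]
[[0.001, -0.014, 1.0], [-0.21, 0.978, 0.014], [-0.978, -0.21, -0.002]]
shift mm [62.5 -8.9  0.1] turn [ 0.    -0.002  0.001] steps>= 2.0
```

View pics/w8.png

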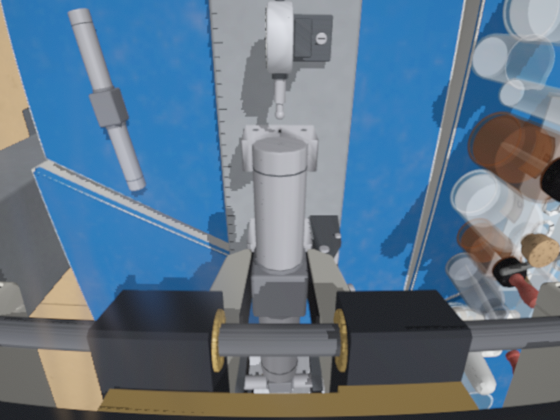

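```bash
python3 - <<'E'
from h import *
c=dict(np.load('/tmp/w8.npz')); g=cv2.cvtColor(c['image'],cv2.COLOR_RGB2GRAY)
print(list(zip(range(90,150,2),g[90:150:2,280].tolist())))
print('tip',onplane(c,[[280,112],[280,117]],.05).round(4)); 
s=manip.state();R=Ro.from_rotvec(s['eef_rot']).as_matrix();G=np.array(s['tcp_pos'])+R[:,0]*.167
print(G); ax=G[2]-.0081
print('end rim top',onplane(c,[[280,137],[280,133]],ax+.012).round(4))
E
cd pics; python3 -c "
import cv2;i=cv2.imread('w8.png');cv2.imwrite('w8c.png',cv2.resize(i[80:190,230:330],None,fx=5,fy=5,interpolation=2))"
```

```text
[(90, 188), (92, 187), (94, 188), (96, 187), (98, 187), (100, 188), (102, 186), (104, 154), (106, 189), (108, 189), (110, 189), (112, 198), (114, 202), (116, 183), (118, 150), (120, 162), (122, 167), (124, 173), (126, 183), (128, 156), (130, 76), (132, 86), (134, 127), (136, 135), (138, 143), (140, 142), (142, 140), (144, 141), (146, 146), (148, 147)]
tip [[0.5942 0.31   0.05  ]
 [0.5943 0.3065 0.05  ]]
[0.59322318 0.25002126 0.15993236]
end rim top [[0.5941 0.3245 0.1638]
 [0.594  0.3261 0.1638]]
```

View pics/w8c.png

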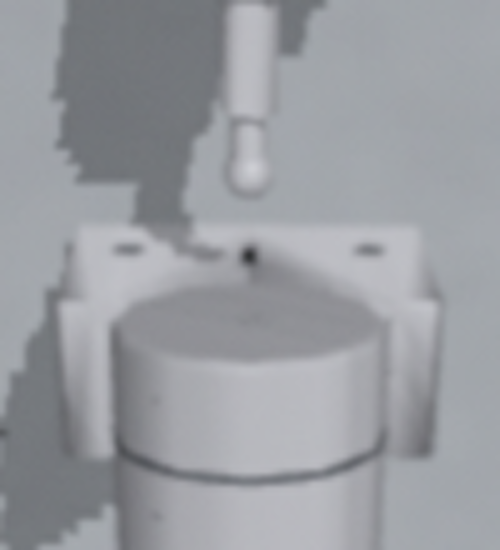

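Run:
```python
from h import *
c=dict(np.load('/tmp/w8.npz'))
print(onplane(c,[[280,144.5]],.1518),onplane(c,[[280,151.6]],.1638),onplane(c,[[280,137]],.1398),'tip',onplane(c,[[280,119]],.05))
go([.5935,.2283,.062],.014,False,-.21)
```

```text
[[0.59414948 0.31783966 0.1518    ]] [[0.59414336 0.31872889 0.1638    ]] [[0.59414492 0.3176309  0.1398    ]] tip [[0.59428491 0.30502204 0.05      ]]
shift mm [ 1.003e+02 -9.000e-01 -1.000e-01] turn [ 0.    -0.001  0.001] steps>= 3.0
```

Emit:
arm_command(
  steps=[
    {"tx":5,"ty":-15,"tz":0,"rx":0,"ry":0,"rz":0},
    {"tx":30,"ty":-15,"tz":0,"rx":0,"ry":0,"rz":0},
    {"tx":55,"ty":-10,"tz":0,"rx":0,"ry":0,"rz":0},
    {"tx":63,"ty":-8,"tz":0,"rx":0,"ry":0,"rz":0},
    {"tx":63,"ty":-8,"tz":0,"rx":0,"ry":0,"rz":0},
  ],
)

```text
time_s: 19.3
tcp_pos: [0.5936, 0.2636, 0.2634]
eef_rot: [-0.177, 1.564, -0.155]
wrist_force: [0.5, -0.3, -3.6]
gripper_width: 0.0277
```

Emit:
arm_command(
  steps=[
    {"tx":10,"ty":2,"tz":0,"rx":0,"ry":0,"rz":0},
    {"tx":20,"ty":4,"tz":0,"rx":0,"ry":0,"rz":0},
    {"tx":28,"ty":6,"tz":0,"rx":0,"ry":0,"rz":0},
    {"tx":33,"ty":7,"tz":0,"rx":0,"ry":0,"rz":0},
    {"tx":33,"ty":7,"tz":0,"rx":0,"ry":0,"rz":0},
  ],
)

```text
time_s: 19.8
tcp_pos: [0.5939, 0.2641, 0.2296]
eef_rot: [-0.176, 1.564, -0.155]
wrist_force: [-0.8, -0.2, -3.0]
gripper_width: 0.0281
```

```bash
python3 -c "
from h import *
s,R=st();print(np.array(s['tcp_pos'])+R[:,0]*.167);go([.5936,.2290,.0611],.014,False,-.21)"
```

```text
t 19.8 tcp [0.5939 0.2641 0.2296] F [-0.8 -0.2 -3. ] w 0.0281 q [ 0.37  0.75  1.47 -0.23  1.01  0.49]
[[0.002, -0.014, 1.0], [-0.209, 0.978, 0.014], [-0.978, -0.209, -0.001]]
[0.59425164 0.22913779 0.06634084]
shift mm [ 5.2  0.8 -0.7] turn [-0.    -0.001  0.001] steps>= 1.0
```

Emit:
arm_command(
  steps=[
    {"tx":2,"ty":0,"tz":-0.5,"rx":0,"ry":0,"rz":0},
    {"tx":4,"ty":1,"tz":-0.5,"rx":0,"ry":0,"rz":0},
    {"tx":5.5,"ty":1,"tz":-0.5,"rx":0,"ry":0,"rz":0},
    {"tx":5.5,"ty":1,"tz":-0.5,"rx":0,"ry":0,"rz":0},
  ],
)

```text
time_s: 20.2
tcp_pos: [0.5935, 0.2641, 0.2254]
eef_rot: [-0.176, 1.562, -0.154]
wrist_force: [-2.4, 0.9, 1.2]
gripper_width: 0.0276
```

```bash
python3 -c "
from h import *
s,R=st();print(np.array(s['tcp_pos'])+R[:,0]*.167)"
```

```text
t 20.2 tcp [0.5935 0.2641 0.2254] F [-2.4  0.9  1.2] w 0.0276 q [ 0.37  0.75  1.47 -0.23  1.    0.5 ]
[[0.004, -0.013, 1.0], [-0.208, 0.978, 0.014], [-0.978, -0.209, 0.001]]
[0.59415772 0.22932241 0.06210237]
```

Emit:
arm_command(
  steps=[
    {"tx":-0.5,"ty":3,"tz":0,"rx":0,"ry":0,"rz":0},
    {"tx":-1,"ty":6,"tz":0,"rx":0,"ry":0,"rz":0},
    {"tx":-1.5,"ty":9,"tz":0,"rx":0,"ry":0,"rz":0},
    {"tx":-2,"ty":11.7,"tz":0,"rx":0,"ry":0,"rz":0},
    {"tx":-2,"ty":11.7,"tz":0,"rx":0,"ry":0,"rz":0},
  ],
)

```text
time_s: 20.7
tcp_pos: [0.5929, 0.2756, 0.2244]
eef_rot: [-0.177, 1.565, -0.156]
wrist_force: [-5.8, -4.2, 3.1]
gripper_width: 0.0279
```

```bash
python3 -c "
from h import *
s,R=st();print(np.array(s['tcp_pos'])+R[:,0]*.167)
c=cam('wrist');np.savez('/tmp/w9.npz',**c);i=c['image'][:,:,::-1]
cv2.imwrite('pics/w9.png',cv2.resize(i[0:260,200:380],None,fx=2.3,fy=2.3,interpolation=2))"
```

```text
t 20.7 tcp [0.5929 0.2756 0.2244] F [-5.8 -4.2  3.1] w 0.0279 q [ 0.39  0.76  1.46 -0.23  1.01  0.51]
[[0.001, -0.014, 1.0], [-0.211, 0.977, 0.014], [-0.978, -0.211, -0.002]]
[0.59311433 0.24037528 0.06113455]
```

View pics/w9.png

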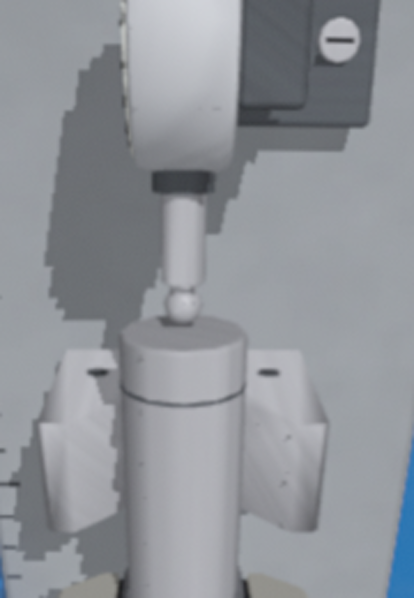

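Emit:
arm_command(
  gripper=0.7,
  steps=[
    {"tx":0,"ty":0,"tz":0,"rx":0,"ry":0,"rz":0},
    {"tx":0,"ty":0,"tz":0,"rx":0,"ry":0,"rz":0},
    {"tx":0,"ty":0,"tz":0,"rx":0,"ry":0,"rz":0},
    {"tx":0,"ty":0,"tz":0,"rx":0,"ry":0,"rz":0},
    {"tx":0,"ty":0,"tz":0,"rx":0,"ry":0,"rz":0},
  ],
)

```text
time_s: 21.25
tcp_pos: [0.5934, 0.2759, 0.2245]
eef_rot: [-0.176, 1.562, -0.154]
wrist_force: [-0.3, 0.7, -0.4]
gripper_width: 0.0621
```

```bash
python3 -c "
from h import *
st(); c=dict(np.load('/tmp/w9.npz'))
print('ball',onplane(c,[[279.6,130.5]],.05)); print('face c',onplane(c,[[279.5,145]],.053))
c=cam('wrist');np.savez('/tmp/w10.npz',**c);print(cv2.absdiff(c['image'],np.load('/tmp/w9.npz')['image'])[100:160,240:320].max())
P=cloud(c);v,u=np.mgrid[:420,:560]
for r in (155,170,185,200,215,230): q=P[r,270:290]; print(r,np.nanmax(q[:,2]).round(4),np.nanmean(q,0).round(4))
"
```

```text
t 21.25 tcp [0.5934 0.2759 0.2245] F [-0.3  0.7 -0.4] w 0.0621 q [ 0.39  0.76  1.46 -0.23  1.01  0.51]
[[0.004, -0.013, 1.0], [-0.209, 0.978, 0.014], [-0.978, -0.209, 0.001]]
ball [[0.5939519  0.31335545 0.05      ]]
face c [[0.59399556 0.30791046 0.053     ]]
68
155 0.0662 [0.5949 0.308  0.0646]
170 0.0658 [0.595  0.3016 0.0643]
185 0.0656 [0.5951 0.295  0.0644]
200 0.0658 [0.5952 0.288  0.0643]
215 0.0651 [0.5953 0.2807 0.0643]
230 0.0654 [0.5955 0.273  0.0643]
```

Emit:
arm_command(
  steps=[
    {"tx":-20,"ty":0,"tz":0,"rx":0,"ry":0,"rz":0},
    {"tx":-50,"ty":0,"tz":0,"rx":0,"ry":0,"rz":0},
    {"tx":-90,"ty":0,"tz":0,"rx":0,"ry":0,"rz":0},
    {"tx":-135,"ty":0,"tz":0,"rx":0,"ry":0,"rz":0},
    {"tx":-180,"ty":0,"tz":0,"rx":0,"ry":0,"rz":0},
  ],
)

```text
time_s: 21.8
tcp_pos: [0.5925, 0.3136, 0.4022]
eef_rot: [-0.176, 1.563, -0.154]
wrist_force: [1.0, 0.7, -1.3]
gripper_width: 0.0651
```

Emit:
arm_command(
  gripper=0.55,
  steps=[
    {"tx":-10,"ty":0,"tz":0,"rx":0,"ry":0,"rz":0.1},
    {"tx":-10,"ty":0,"tz":0,"rx":0,"ry":0,"rz":0.21},
    {"tx":-10,"ty":0,"tz":0,"rx":0,"ry":0,"rz":0.21},
    {"tx":-10,"ty":0,"tz":0,"rx":0,"ry":0,"rz":0.21},
  ],
)

```text
time_s: 22.2
tcp_pos: [0.5927, 0.3152, 0.4099]
eef_rot: [-0.013, 1.571, 0.008]
wrist_force: [-0.2, 1.3, 0.6]
gripper_width: 0.0514
```

```bash
python3 -c "
from h import *
st();go([.656,.153,.168],.014,False)
c=cam('wrist');np.savez('/tmp/w11.npz',**c);cv2.imwrite('pics/w11.png',c['image'][:,:,::-1])
P=cloud(c); b=(c['image'].max(2)<75)&(P[...,2]>.13)&(P[...,2]<.2)&(P[...,1]<.19)&(P[...,1]>.1)
q=P[b];print(len(q),np.percentile(q,[5,50,95],axis=0).round(4) if len(q) else '')"
```

```text
t 22.2 tcp [0.5927 0.3152 0.4099] F [-0.2  1.3  0.6] w 0.0514 q [ 0.42  0.57  1.3  -0.    1.27  0.41]
[[-0.0, -0.013, 1.0], [-0.004, 1.0, 0.013], [-1.0, -0.004, -0.0]]
shift mm [  75.5 -162.7   61.2] turn [-0.001 -0.     0.004] steps>= 4.0
266 [[0.6526 0.1654 0.1578]
 [0.6557 0.1766 0.1698]
 [0.6612 0.1887 0.1715]]
```

Emit:
arm_command(
  steps=[
    {"tx":-10,"ty":-45,"tz":20,"rx":0,"ry":0,"rz":0.003},
    {"tx":-10,"ty":-90,"tz":40,"rx":0,"ry":0,"rz":0.003},
    {"tx":-10,"ty":-135,"tz":62,"rx":0,"ry":0,"rz":0.003},
    {"tx":-5,"ty":-163,"tz":62,"rx":0,"ry":0,"rz":0.003},
    {"tx":20,"ty":-163,"tz":62,"rx":0,"ry":0,"rz":0.003},
  ],
)

```text
time_s: 22.75
tcp_pos: [0.658, 0.1498, 0.3919]
eef_rot: [-0.008, 1.567, 0.008]
wrist_force: [0.0, -0.2, -0.3]
gripper_width: 0.0509
```

Emit:
arm_command(
  steps=[
    {"tx":20,"ty":0,"tz":0,"rx":0,"ry":0,"rz":0},
    {"tx":40,"ty":0,"tz":0,"rx":0,"ry":0,"rz":0},
    {"tx":56,"ty":0,"tz":0,"rx":0,"ry":0,"rz":0},
    {"tx":56,"ty":0,"tz":0,"rx":0,"ry":0,"rz":0},
    {"tx":56,"ty":0,"tz":0,"rx":0,"ry":0,"rz":0},
  ],
)

```text
time_s: 23.25
tcp_pos: [0.6571, 0.1536, 0.3346]
eef_rot: [-0.009, 1.57, 0.013]
wrist_force: [1.1, -1.2, 1.3]
gripper_width: 0.0513
```

```bash
python3 -c "
from h import *
st();go([.656,.152,.166],.014,False)"
```

```text
t 23.25 tcp [0.6571 0.1536 0.3346] F [ 1.1 -1.2  1.3] w 0.0513 q [0.16 0.65 1.36 0.   1.13 0.15]
[[0.0, -0.014, 1.0], [0.002, 1.0, 0.014], [-1.0, 0.002, 0.0]]
shift mm [ 1.6 -1.6 -1.2] turn [ 0.     0.    -0.002] steps>= 1.0
```

Emit:
arm_command(
  gripper=0,
  steps=[
    {"tx":0,"ty":-1,"tz":-1,"rx":0,"ry":0,"rz":0},
    {"tx":0,"ty":-1,"tz":-1,"rx":0,"ry":0,"rz":0},
    {"tx":0,"ty":-1,"tz":-1,"rx":0,"ry":0,"rz":0},
    {"tx":0,"ty":-1,"tz":-1,"rx":0,"ry":0,"rz":0},
    {"tx":0,"ty":-1,"tz":-1,"rx":0,"ry":0,"rz":0},
  ],
)

```text
time_s: 23.75
tcp_pos: [0.656, 0.1525, 0.3345]
eef_rot: [-0.009, 1.57, 0.013]
wrist_force: [-0.2, 0.7, 0.4]
gripper_width: 0.0161
```

Emit:
arm_command(
  steps=[
    {"tx":0,"ty":0,"tz":0,"rx":0,"ry":0,"rz":0},
    {"tx":0,"ty":0,"tz":0,"rx":0,"ry":0,"rz":0},
  ],
)

```text
time_s: 23.95
tcp_pos: [0.6562, 0.1524, 0.3346]
eef_rot: [-0.009, 1.569, 0.013]
wrist_force: [1.5, 0.4, 0.7]
gripper_width: 0.0111
```

Emit:
arm_command(
  steps=[
    {"tx":-3,"ty":0,"tz":-19,"rx":0,"ry":0,"rz":0},
    {"tx":-3.5,"ty":0,"tz":-34,"rx":0,"ry":0,"rz":0},
    {"tx":-1.5,"ty":0,"tz":-48,"rx":0,"ry":0,"rz":0},
  ],
)

```text
time_s: 24.25
tcp_pos: [0.6081, 0.1519, 0.3371]
eef_rot: [-0.008, 1.566, 0.013]
wrist_force: [5.3, 1.6, 2.3]
gripper_width: 0.0109
```

Forces are low; continue the arc.

Emit:
arm_command(
  steps=[
    {"tx":4,"ty":0,"tz":-14,"rx":0,"ry":0,"rz":0},
    {"tx":10,"ty":0,"tz":-28,"rx":0,"ry":0,"rz":0},
    {"tx":19,"ty":0,"tz":-40,"rx":0,"ry":0,"rz":0},
  ],
)

```text
time_s: 24.55
tcp_pos: [0.5678, 0.1515, 0.3177]
eef_rot: [-0.008, 1.567, 0.014]
wrist_force: [3.0, 2.2, 2.1]
gripper_width: 0.0117
```

Emit:
arm_command(
  steps=[
    {"tx":10,"ty":0,"tz":-11,"rx":0,"ry":0,"rz":0},
    {"tx":22,"ty":0,"tz":-20,"rx":0,"ry":0,"rz":0},
    {"tx":34,"ty":0,"tz":-27,"rx":0,"ry":0,"rz":0},
  ],
)

```text
time_s: 24.85
tcp_pos: [0.5409, 0.1512, 0.283]
eef_rot: [-0.008, 1.568, 0.013]
wrist_force: [5.1, 2.3, -0.8]
gripper_width: 0.0108
```

Emit:
arm_command(
  steps=[
    {"tx":8,"ty":0,"tz":-4,"rx":0,"ry":0,"rz":0},
    {"tx":14,"ty":0,"tz":-6,"rx":0,"ry":0,"rz":0},
    {"tx":14,"ty":0,"tz":-6,"rx":0,"ry":0,"rz":0},
  ],
)

```text
time_s: 25.15
tcp_pos: [0.5353, 0.1512, 0.2683]
eef_rot: [-0.008, 1.569, 0.013]
wrist_force: [4.9, 2.3, -2.1]
gripper_width: 0.0109
```

Emit:
arm_command(
  steps=[
    {"tx":4,"ty":0,"tz":-1,"rx":0,"ry":0,"rz":0},
    {"tx":4,"ty":0,"tz":-1,"rx":0,"ry":0,"rz":0},
  ],
)

```text
time_s: 25.35
tcp_pos: [0.5344, 0.1511, 0.2651]
eef_rot: [-0.008, 1.568, 0.013]
wrist_force: [2.1, 3.0, 4.4]
gripper_width: 0.0107
```

Emit:
arm_command(
  gripper=0.6,
  steps=[
    {"tx":0,"ty":0,"tz":0,"rx":0,"ry":0,"rz":0},
    {"tx":0,"ty":0,"tz":0,"rx":0,"ry":0,"rz":0},
    {"tx":0,"ty":0,"tz":0,"rx":0,"ry":0,"rz":0},
    {"tx":0,"ty":0,"tz":0,"rx":0,"ry":0,"rz":0},
    {"tx":-5,"ty":0,"tz":0,"rx":0,"ry":0,"rz":0},
  ],
)

```text
time_s: 25.85
tcp_pos: [0.5338, 0.1509, 0.2693]
eef_rot: [-0.009, 1.572, 0.013]
wrist_force: [-0.1, -0.3, 0.1]
gripper_width: 0.0466
```

Emit:
arm_command(
  gripper=1,
  steps=[
    {"tx":-40,"ty":0,"tz":0,"rx":0,"ry":0,"rz":0},
    {"tx":-80,"ty":0,"tz":-10,"rx":0,"ry":0,"rz":0},
    {"tx":-120,"ty":20,"tz":-20,"rx":0,"ry":0,"rz":0},
    {"tx":-130,"ty":60,"tz":-20,"rx":0,"ry":0,"rz":0},
    {"tx":-130,"ty":80,"tz":-20,"rx":0,"ry":0,"rz":0},
  ],
)

```text
time_s: 26.35
tcp_pos: [0.5126, 0.2322, 0.4029]
eef_rot: [-0.008, 1.566, 0.015]
wrist_force: [-0.5, -1.1, -0.8]
gripper_width: 0.0863
```

```bash
python3 -c "
from meas import *
manip.read_camera('wrist');st()
c=cam('wrist','w12.png');np.savez('/tmp/w12.npz',**c)
P=cloud(c); b=(c['image'].max(2)<75)&(P[...,2]>.06)&(P[...,2]<.2)&(P[...,1]<.19)&(P[...,1]>.1)
q=P[b];print(len(q),np.percentile(q,[5,50,95],axis=0).round(4) if len(q) else ''); meas(c)"
```

```text
t 26.4 tcp [0.5124 0.2337 0.4016] F [-2.6  2.  -0.2] w 0.0899 q [0.34 0.38 1.62 0.   1.14 0.33]
[[0.003, -0.015, 1.0], [0.005, 1.0, 0.015], [-1.0, 0.005, 0.003]]
1041 [[0.5321 0.137  0.0644]
 [0.5405 0.1761 0.0979]
 [0.8014 0.1883 0.1014]]
REG yaw 0.146 x@sl 0.4518 yspan [0.2321 0.3777] px [222. 119.] ctr [0.4504 0.3047] size [0.022  0.1529] yaw 0.152 ztop 0.0202 sleeve [0.4503 0.3074 0.0199] 549
REG yaw -0.159 x@sl 0.4617 yspan [-0.1219  0.2563] px [239. 388.] ctr [ 0.4607 -0.0668] size [0.0209 0.1173] yaw -0.171 ztop 0.0202 sleeve [ 0.4629 -0.0633  0.0181] 438
```

View pics/w12.png

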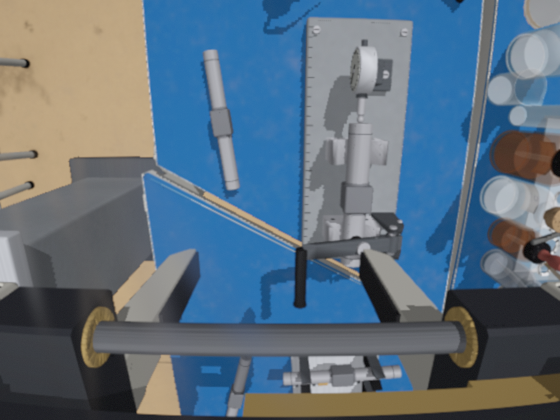

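```bash
python3 -c "
from h import *
go([.449,.300,.17],.146,False)"
```

```text
shift mm [ 63.8  68.7 -62.4] turn [-0.13   0.002 -0.003] steps>= 3.0
```

Emit:
arm_command(
  gripper=1,
  steps=[
    {"tx":10,"ty":25,"tz":-25,"rx":-0.05,"ry":0,"rz":0},
    {"tx":25,"ty":50,"tz":-50,"rx":-0.1,"ry":0.001,"rz":-0.001},
    {"tx":50,"ty":69,"tz":-62,"rx":-0.13,"ry":0.002,"rz":-0.003},
    {"tx":64,"ty":69,"tz":-62,"rx":-0.13,"ry":0.002,"rz":-0.003},
    {"tx":64,"ty":69,"tz":-62,"rx":-0.13,"ry":0.002,"rz":-0.003},
  ],
)

```text
time_s: 26.95
tcp_pos: [0.4494, 0.298, 0.3343]
eef_rot: [-0.115, 1.573, 0.112]
wrist_force: [-0.6, 0.6, 0.4]
gripper_width: 0.0929
```

Emit:
arm_command(
  steps=[
    {"tx":0,"ty":0,"tz":0,"rx":0,"ry":0,"rz":0},
    {"tx":0,"ty":0,"tz":0,"rx":0,"ry":0,"rz":0},
  ],
)

```text
time_s: 27.15
tcp_pos: [0.4505, 0.2981, 0.337]
eef_rot: [-0.112, 1.568, 0.112]
wrist_force: [0.2, -0.1, 0.3]
gripper_width: 0.0927
```

```bash
cat > near.py <<'E'
from meas import *
import sys
# straight-down look at a thin rod between the fingers; sleeve from its top face
s,R=st(); c=cam('wrist'); np.savez('/tmp/near.npz',**c); meas(c)
P=cloud(c); g=cv2.cvtColor(c['image'],cv2.COLOR_RGB2HSV)
v,u=np.mgrid[:420,:560]
k=(g[...,1]<60)&(g[...,2]>118)&(g[...,2]<148)&(P[...,2]>.0165)&(P[...,2]<.024)&(abs(u-280)<70)&(v<330)&(v>100)
k=cv2.morphologyEx(k.astype(np.uint8),cv2.MORPH_OPEN,np.ones((5,5)))
n,l,ss,ce=cv2.connectedComponentsWithStats(k)
for i in range(1,n):
    if ss[i,4]>80: 
        X=onplane(c,np.argwhere(l==i)[:,::-1],.02)[:,:2].astype(np.float32); print('sleeve top',ss[i].tolist(),cv2.minAreaRect(X))
E
python3 near.py
```

```text
t 27.15 tcp [0.4505 0.2981 0.337 ] F [ 0.2 -0.1  0.3] w 0.0927 q [0.5  0.41 1.74 0.   0.98 0.36]
[[-0.0, -0.142, 0.99], [0.0, 0.99, 0.142], [-1.0, 0.0, -0.0]]
REG yaw 0.15 x@sl 0.4508 yspan [0.2325 0.3774] px [279. 188.] ctr [0.4512 0.303 ] size [0.0192 0.1523] yaw 0.152 ztop 0.02 sleeve [0.4501 0.3081 0.0197] 699
sleeve top [269, 180, 20, 27, 528] ((0.4502102732658386, 0.30673304200172424), (0.017856352031230927, 0.02496413141489029), 8.244585037231445)
```

```bash
python3 -c "
from h import *
go([.4502,.306,.022],.148,False)"
```

```text
shift mm [148.    7.8   0.8] turn [-0.005  0.    -0.   ] steps>= 3.0
```

Emit:
arm_command(
  steps=[
    {"tx":40,"ty":8,"tz":1,"rx":-0.005,"ry":0,"rz":0},
    {"tx":80,"ty":8,"tz":1,"rx":-0.005,"ry":0,"rz":0},
    {"tx":115,"ty":8,"tz":1,"rx":-0.005,"ry":0,"rz":0},
    {"tx":140,"ty":8,"tz":1,"rx":-0.005,"ry":0,"rz":0},
    {"tx":148,"ty":8,"tz":1,"rx":-0.005,"ry":0,"rz":0},
  ],
)

```text
time_s: 27.7
tcp_pos: [0.4495, 0.3061, 0.1864]
eef_rot: [-0.118, 1.571, 0.115]
wrist_force: [-7.4, -3.0, 30.2]
gripper_width: 0.0927
```

Emit:
arm_command(
  gripper=0,
  steps=[
    {"tx":0,"ty":0,"tz":0,"rx":0,"ry":0,"rz":0},
    {"tx":0,"ty":0,"tz":0,"rx":0,"ry":0,"rz":0},
    {"tx":0,"ty":0,"tz":0,"rx":0,"ry":0,"rz":0},
    {"tx":0,"ty":0,"tz":0,"rx":0,"ry":0,"rz":0},
    {"tx":0,"ty":0,"tz":0,"rx":0,"ry":0,"rz":0},
  ],
)

```text
time_s: 28.2
tcp_pos: [0.4498, 0.3067, 0.1886]
eef_rot: [-0.117, 1.568, 0.117]
wrist_force: [0.4, -0.2, 0.2]
gripper_width: 0.058
```

Emit:
arm_command(
  steps=[
    {"tx":0,"ty":0,"tz":0,"rx":0,"ry":0,"rz":0},
    {"tx":0,"ty":0,"tz":0,"rx":0,"ry":0,"rz":0},
    {"tx":0,"ty":0,"tz":0,"rx":0,"ry":0,"rz":0},
    {"tx":0,"ty":0,"tz":0,"rx":0,"ry":0,"rz":0},
    {"tx":0,"ty":0,"tz":0,"rx":0,"ry":0,"rz":0},
  ],
)

```text
time_s: 28.7
tcp_pos: [0.4496, 0.3066, 0.1881]
eef_rot: [-0.117, 1.569, 0.116]
wrist_force: [0.3, -0.9, -0.1]
gripper_width: 0.02
```

Emit:
arm_command(
  steps=[
    {"tx":0,"ty":0,"tz":0,"rx":0,"ry":0,"rz":0},
  ],
)

```text
time_s: 28.8
tcp_pos: [0.4496, 0.3066, 0.1881]
eef_rot: [-0.117, 1.569, 0.116]
wrist_force: [0.5, -0.1, 0.5]
gripper_width: 0.0198
```

```bash
python3 -c "
from h import *
st()"
```

```text
t 28.8 tcp [0.4496 0.3066 0.1881] F [ 0.5 -0.1  0.5] w 0.0198 q [0.51 0.66 1.8  0.   0.68 0.36]
[[-0.001, -0.148, 0.989], [-0.001, 0.989, 0.148], [-1.0, -0.0, -0.001]]
```

Emit:
arm_command(
  steps=[
    {"tx":-20,"ty":0,"tz":0,"rx":0,"ry":0,"rz":0},
    {"tx":-55,"ty":0,"tz":0,"rx":0,"ry":0,"rz":0},
    {"tx":-100,"ty":0,"tz":0,"rx":0,"ry":0,"rz":0},
    {"tx":-145,"ty":0,"tz":0,"rx":0,"ry":0,"rz":0},
    {"tx":-190,"ty":0,"tz":0,"rx":0,"ry":0,"rz":0},
  ],
)

```text
time_s: 29.3
tcp_pos: [0.4495, 0.3065, 0.3798]
eef_rot: [-0.117, 1.569, 0.116]
wrist_force: [0.8, 1.0, -1.7]
gripper_width: 0.0196
```

Emit:
arm_command(
  steps=[
    {"tx":0,"ty":-35,"tz":0,"rx":0.14,"ry":0,"rz":0},
    {"tx":0,"ty":-70,"tz":0,"rx":0.28,"ry":0,"rz":0},
    {"tx":0,"ty":-105,"tz":0,"rx":0.42,"ry":0,"rz":0},
    {"tx":0,"ty":-140,"tz":0,"rx":0.56,"ry":0,"rz":0},
    {"tx":0,"ty":-175,"tz":0,"rx":0.7,"ry":0,"rz":0},
  ],
)

```text
time_s: 29.8
tcp_pos: [0.4757, 0.1323, 0.3781]
eef_rot: [0.436, 1.528, -0.437]
wrist_force: [0.9, -0.1, -1.2]
gripper_width: 0.0201
```

Emit:
arm_command(
  steps=[
    {"tx":0,"ty":-30,"tz":20,"rx":0.14,"ry":0,"rz":0},
    {"tx":0,"ty":-60,"tz":40,"rx":0.28,"ry":0,"rz":0},
    {"tx":0,"ty":-90,"tz":60,"rx":0.42,"ry":0,"rz":0},
    {"tx":0,"ty":-90,"tz":60,"rx":0.56,"ry":0,"rz":0},
    {"tx":0,"ty":-90,"tz":60,"rx":0.7,"ry":0,"rz":0},
  ],
)

```text
time_s: 30.3
tcp_pos: [0.4797, 0.0245, 0.378]
eef_rot: [0.976, 1.342, -0.978]
wrist_force: [0.1, -0.2, -1.5]
gripper_width: 0.0198
```

```bash
python3 -c "
from h import *
st();go(clip(.028,0,.16),YR,False)"
```

```text
t 30.3 tcp [0.4797 0.0245 0.378 ] F [ 0.1 -0.2 -1.5] w 0.0198 q [-0.05  0.26  1.85 -0.    1.03  1.21]
[[-0.002, 0.952, 0.307], [-0.0, 0.307, -0.952], [-1.0, -0.002, -0.0]]
shift mm [ 50.9  90.  114.7] turn [0.237 0.    0.002] steps>= 4.0
```

Emit:
arm_command(
  steps=[
    {"tx":0,"ty":25,"tz":32,"rx":0.1,"ry":0,"rz":0},
    {"tx":10,"ty":50,"tz":64,"rx":0.2,"ry":0,"rz":0},
    {"tx":30,"ty":75,"tz":96,"rx":0.237,"ry":0,"rz":0.002},
    {"tx":51,"ty":90,"tz":115,"rx":0.237,"ry":0,"rz":0.002},
    {"tx":51,"ty":90,"tz":115,"rx":0.237,"ry":0,"rz":0.002},
  ],
)

```text
time_s: 30.8
tcp_pos: [0.6022, -0.0569, 0.3236]
eef_rot: [1.148, 1.249, -1.152]
wrist_force: [-0.1, 1.1, -2.0]
gripper_width: 0.0196
```

Emit:
arm_command(
  steps=[
    {"tx":0,"ty":0,"tz":0,"rx":0,"ry":0,"rz":0},
    {"tx":0,"ty":0,"tz":0,"rx":0,"ry":0,"rz":0},
  ],
)

```text
time_s: 31.0
tcp_pos: [0.6008, -0.0549, 0.3278]
eef_rot: [1.148, 1.246, -1.147]
wrist_force: [-0.6, 0.3, -1.2]
gripper_width: 0.02
```

```bash
python3 -c "
from h import *
s,R=st();go(clip(.028,0,.11),YR,False);go(clip(.028,0,.061),YR,False)
# rod in hand vs tool axis
c=cam('wrist');g=cv2.cvtColor(c['image'],cv2.COLOR_RGB2GRAY);T=np.array(s['tcp_pos'])
for k in (.03,.05): print(proj(c,T+R@[.167+.0111,k,0]).round(1))
for r in (170,200,230): print(r,g[r,250:310].tolist())"
```

```text
t 31.0 tcp [ 0.6008 -0.0549  0.3278] F [-0.6  0.3 -1.2] w 0.02 q [-0.17  0.53  1.58  0.    1.03  1.32]
[[0.001, 0.997, 0.083], [-0.0, 0.083, -0.997], [-1.0, 0.001, 0.0]]
shift mm [50.8 -0.7  2.1] turn [ 0.008  0.    -0.001] steps>= 2.0
shift mm [99.8 -0.7  2.1] turn [ 0.008  0.    -0.001] steps>= 2.0
[[278.4 220.3]]
[[278.4 181.8]]
170 [159, 160, 159, 160, 160, 159, 160, 160, 160, 160, 159, 152, 135, 129, 148, 163, 167, 171, 174, 177, 181, 183, 185, 186, 187, 188, 188, 188, 188, 186, 184, 182, 180, 179, 178, 176, 173, 169, 163, 157, 149, 141, 135, 128, 118, 95, 58, 33, 28, 32, 38, 41, 34, 51, 102, 143, 159, 160, 160, 160]
200 [157, 158, 158, 159, 157, 159, 158, 159, 159, 158, 158, 159, 158, 151, 149, 158, 167, 169, 174, 178, 182, 184, 185, 186, 186, 187, 187, 187, 187, 187, 184, 182, 179, 179, 176, 174, 171, 166, 160, 154, 145, 138, 131, 123, 129, 175, 208, 213, 212, 211, 212, 212, 212, 212, 211, 211, 211, 211, 212, 212]
230 [156, 157, 157, 157, 157, 157, 157, 157, 156, 156, 158, 158, 157, 152, 149, 156, 164, 169, 174, 178, 182, 184, 186, 187, 186, 187, 188, 188, 187, 186, 183, 181, 179, 177, 174, 171, 169, 164, 158, 149, 140, 134, 126, 123, 149, 190, 211, 214, 214, 215, 214, 215, 215, 215, 214, 215, 215, 215, 215, 215]
```

Emit:
arm_command(
  steps=[
    {"tx":30,"ty":-0.7,"tz":2,"rx":0.008,"ry":0,"rz":0},
    {"tx":55,"ty":-0.7,"tz":2,"rx":0.008,"ry":0,"rz":0},
    {"tx":70,"ty":-0.7,"tz":2,"rx":0.008,"ry":0,"rz":0},
    {"tx":80,"ty":-0.7,"tz":2,"rx":0.008,"ry":0,"rz":0},
    {"tx":84,"ty":-0.7,"tz":2,"rx":0.008,"ry":0,"rz":0},
  ],
)

```text
time_s: 31.55
tcp_pos: [0.6008, -0.0573, 0.2431]
eef_rot: [1.154, 1.243, -1.153]
wrist_force: [-0.2, -1.5, 0.9]
gripper_width: 0.02
```

Emit:
arm_command(
  steps=[
    {"tx":3,"ty":0,"tz":0,"rx":0,"ry":0,"rz":0},
    {"tx":6,"ty":0,"tz":0,"rx":0,"ry":0,"rz":0},
    {"tx":9,"ty":0,"tz":0,"rx":0,"ry":0,"rz":0},
    {"tx":12,"ty":0,"tz":0,"rx":0,"ry":0,"rz":0},
  ],
)

```text
time_s: 31.95
tcp_pos: [0.6009, -0.0575, 0.2312]
eef_rot: [1.155, 1.242, -1.153]
wrist_force: [-0.3, -1.9, -2.2]
gripper_width: 0.02
```

Emit:
arm_command(
  steps=[
    {"tx":3,"ty":0,"tz":0,"rx":0,"ry":0,"rz":0},
    {"tx":5,"ty":0,"tz":0,"rx":0,"ry":0,"rz":0},
    {"tx":5,"ty":0,"tz":0,"rx":0,"ry":0,"rz":0},
  ],
)

```text
time_s: 32.25
tcp_pos: [0.6009, -0.0574, 0.2278]
eef_rot: [1.154, 1.243, -1.153]
wrist_force: [-8.0, 0.7, 21.2]
gripper_width: 0.0198
```

```bash
python3 -c "
from h import *
s,R=st();go(clip(.028,0,.061),YR,False)"
```

```text
t 32.25 tcp [ 0.6009 -0.0574  0.2278] F [-8.   0.7 21.2] w 0.0198 q [-0.17  0.67  1.63  0.    0.84  1.32]
[[0.001, 0.997, 0.075], [-0.0, 0.075, -0.997], [-1.0, 0.001, 0.0]]
shift mm [-0.2 -0.5 -0.4] turn [-0.     0.    -0.001] steps>= 1.0
```

Emit:
arm_command(
  gripper=0.42,
  steps=[
    {"tx":0,"ty":0,"tz":0,"rx":0,"ry":0,"rz":0},
    {"tx":0,"ty":0,"tz":0,"rx":0,"ry":0,"rz":0},
    {"tx":0,"ty":0,"tz":0,"rx":0,"ry":0,"rz":0},
    {"tx":0,"ty":0,"tz":0,"rx":0,"ry":0,"rz":0},
    {"tx":-20,"ty":0,"tz":0,"rx":0,"ry":0,"rz":0},
  ],
)

```text
time_s: 32.75
tcp_pos: [0.6001, -0.0573, 0.244]
eef_rot: [1.153, 1.247, -1.156]
wrist_force: [-0.4, -0.5, 0.2]
gripper_width: 0.0392
```

Emit:
arm_command(
  steps=[
    {"tx":-40,"ty":0,"tz":0,"rx":0,"ry":0,"rz":0},
    {"tx":-85,"ty":0,"tz":0,"rx":0,"ry":0,"rz":0},
    {"tx":-95,"ty":-40,"tz":3,"rx":0,"ry":0,"rz":0},
    {"tx":-95,"ty":-85,"tz":6,"rx":-0.14,"ry":0,"rz":0},
    {"tx":-95,"ty":-130,"tz":9,"rx":-0.28,"ry":0,"rz":0},
  ],
)

```text
time_s: 33.25
tcp_pos: [0.4702, -0.0761, 0.3411]
eef_rot: [0.94, 1.357, -0.939]
wrist_force: [0.6, -0.2, -0.4]
gripper_width: 0.0394
```

Emit:
arm_command(
  gripper=1,
  steps=[
    {"tx":0,"ty":-5,"tz":0,"rx":-0.14,"ry":0,"rz":0},
    {"tx":0,"ty":-10,"tz":0,"rx":-0.28,"ry":0,"rz":0},
    {"tx":0,"ty":-15,"tz":0,"rx":-0.42,"ry":0,"rz":0},
    {"tx":0,"ty":-15,"tz":0,"rx":-0.56,"ry":0,"rz":0},
    {"tx":0,"ty":-15,"tz":0,"rx":-0.7,"ry":0,"rz":0},
  ],
)

```text
time_s: 33.75
tcp_pos: [0.4576, -0.0813, 0.341]
eef_rot: [0.4, 1.533, -0.4]
wrist_force: [-0.2, -0.7, 0.1]
gripper_width: 0.0745
```

Emit:
arm_command(
  steps=[
    {"tx":0,"ty":0,"tz":0,"rx":-0.14,"ry":0,"rz":0},
    {"tx":0,"ty":0,"tz":0,"rx":-0.28,"ry":0,"rz":0},
    {"tx":0,"ty":0,"tz":0,"rx":-0.31,"ry":0,"rz":0},
    {"tx":0,"ty":0,"tz":0,"rx":-0.31,"ry":0,"rz":0},
  ],
)

```text
time_s: 34.15
tcp_pos: [0.4577, -0.0813, 0.3409]
eef_rot: [0.162, 1.564, -0.162]
wrist_force: [-0.1, 0.3, -0.5]
gripper_width: 0.0926
```

```bash
python3 near.py
```

```text
t 34.15 tcp [ 0.4577 -0.0813  0.3409] F [-0.1  0.3 -0.5] w 0.0926 q [-0.28  0.28  1.93  0.    0.93 -0.07]
[[0.001, 0.205, 0.979], [0.0, 0.979, -0.205], [-1.0, 0.0, 0.001]]
REG yaw -0.216 x@sl 0.4574 yspan [-0.1537 -0.0103] px [277. 196.] ctr [ 0.4566 -0.0843] size [0.0195 0.1532] yaw -0.216 ztop 0.02 sleeve [ 0.4572 -0.0799  0.0197] 675
sleeve top [266, 188, 20, 27, 502] ((0.4561419188976288, -0.08058705180883408), (0.025710782036185265, 0.01798119582235813), 78.5372543334961)
```

```bash
python3 -c "
from h import *
go([.4562,-.0812,.023],-.214,False)"
```

```text
shift mm [150.9  -0.2  -1.6] turn [ 0.007  0.001 -0.   ] steps>= 4.0
```

Emit:
arm_command(
  steps=[
    {"tx":45,"ty":0,"tz":-1.6,"rx":0.007,"ry":0,"rz":0},
    {"tx":90,"ty":0,"tz":-1.6,"rx":0.007,"ry":0,"rz":0},
    {"tx":120,"ty":0,"tz":-1.6,"rx":0.007,"ry":0,"rz":0},
    {"tx":138,"ty":0,"tz":-1.6,"rx":0.007,"ry":0,"rz":0},
    {"tx":144,"ty":0,"tz":-1.6,"rx":0.007,"ry":0,"rz":0},
  ],
)

```text
time_s: 34.7
tcp_pos: [0.4558, -0.0809, 0.1953]
eef_rot: [0.169, 1.566, -0.168]
wrist_force: [0.2, -0.3, 0.0]
gripper_width: 0.093
```

Emit:
arm_command(
  gripper=0,
  steps=[
    {"tx":3,"ty":0,"tz":0,"rx":0,"ry":0,"rz":0},
    {"tx":6,"ty":0,"tz":0,"rx":0,"ry":0,"rz":0},
    {"tx":7,"ty":0,"tz":0,"rx":0,"ry":0,"rz":0},
    {"tx":7,"ty":0,"tz":0,"rx":0,"ry":0,"rz":0},
    {"tx":7,"ty":0,"tz":0,"rx":0,"ry":0,"rz":0},
  ],
)

```text
time_s: 35.2
tcp_pos: [0.4564, -0.081, 0.1904]
eef_rot: [0.167, 1.563, -0.168]
wrist_force: [-0.2, 0.1, -0.8]
gripper_width: 0.0574
```

Emit:
arm_command(
  steps=[
    {"tx":0,"ty":0,"tz":0,"rx":0,"ry":0,"rz":0},
    {"tx":0,"ty":0,"tz":0,"rx":0,"ry":0,"rz":0},
    {"tx":0,"ty":0,"tz":0,"rx":0,"ry":0,"rz":0},
    {"tx":0,"ty":0,"tz":0,"rx":0,"ry":0,"rz":0},
    {"tx":0,"ty":0,"tz":0,"rx":0,"ry":0,"rz":0},
  ],
)

```text
time_s: 35.7
tcp_pos: [0.4562, -0.0809, 0.19]
eef_rot: [0.167, 1.564, -0.167]
wrist_force: [-2.0, 0.7, 0.8]
gripper_width: 0.0191
```

Emit:
arm_command(
  steps=[
    {"tx":0,"ty":0,"tz":0,"rx":0,"ry":0,"rz":0},
  ],
)

```text
time_s: 35.8
tcp_pos: [0.4562, -0.0809, 0.1899]
eef_rot: [0.167, 1.564, -0.167]
wrist_force: [-0.0, 0.2, 1.0]
gripper_width: 0.0194
```

Emit:
arm_command(
  steps=[
    {"tx":-20,"ty":0,"tz":0,"rx":0,"ry":0,"rz":0},
    {"tx":-55,"ty":0,"tz":0,"rx":0,"ry":0,"rz":0},
    {"tx":-95,"ty":0,"tz":0,"rx":0,"ry":0,"rz":0},
    {"tx":-135,"ty":0,"tz":0,"rx":0.1,"ry":0,"rz":0},
    {"tx":-140,"ty":0,"tz":0,"rx":0.24,"ry":0,"rz":0},
  ],
)

```text
time_s: 36.3
tcp_pos: [0.4568, -0.0811, 0.334]
eef_rot: [0.358, 1.533, -0.358]
wrist_force: [0.3, 0.3, -2.0]
gripper_width: 0.0201
```

Emit:
arm_command(
  steps=[
    {"tx":0,"ty":0,"tz":0,"rx":0.14,"ry":0,"rz":0},
    {"tx":0,"ty":0,"tz":0,"rx":0.28,"ry":0,"rz":0},
    {"tx":0,"ty":0,"tz":0,"rx":0.42,"ry":0,"rz":0},
    {"tx":0,"ty":0,"tz":0,"rx":0.56,"ry":0,"rz":0},
    {"tx":0,"ty":0,"tz":0,"rx":0.7,"ry":0,"rz":0},
  ],
)

```text
time_s: 36.8
tcp_pos: [0.456, -0.0809, 0.3298]
eef_rot: [0.901, 1.376, -0.9]
wrist_force: [0.7, 0.7, -2.1]
gripper_width: 0.0197
```

```bash
python3 -c "
from h import *
st();go(clip(-.028,0,.16),YR,False)"
```

```text
t 36.8 tcp [ 0.456  -0.0809  0.3298] F [ 0.7  0.7 -2.1] w 0.0197 q [-0.28  0.3   1.94  0.    0.9   0.88]
[[0.0, 0.916, 0.4], [0.0, 0.4, -0.916], [-1.0, 0.0, 0.0]]
shift mm [  2.9 123.3  88.8] turn [ 0.337  0.    -0.   ] steps>= 4.0
```

Emit:
arm_command(
  steps=[
    {"tx":0,"ty":35,"tz":25,"rx":0.12,"ry":0,"rz":0},
    {"tx":3,"ty":70,"tz":50,"rx":0.24,"ry":0,"rz":0},
    {"tx":3,"ty":105,"tz":75,"rx":0.337,"ry":0,"rz":0},
    {"tx":3,"ty":123,"tz":89,"rx":0.337,"ry":0,"rz":0},
    {"tx":3,"ty":123,"tz":89,"rx":0.337,"ry":0,"rz":0},
  ],
)

```text
time_s: 37.3
tcp_pos: [0.6065, -0.1129, 0.3263]
eef_rot: [1.15, 1.245, -1.149]
wrist_force: [0.0, 0.4, -1.7]
gripper_width: 0.0197
```

Emit:
arm_command(
  steps=[
    {"tx":0,"ty":0,"tz":0,"rx":0,"ry":0,"rz":0},
    {"tx":0,"ty":0,"tz":0,"rx":0,"ry":0,"rz":0},
  ],
)

```text
time_s: 37.5
tcp_pos: [0.6039, -0.1123, 0.3269]
eef_rot: [1.15, 1.247, -1.15]
wrist_force: [-0.4, 0.3, -1.0]
gripper_width: 0.0201
```

```bash
cat > inhand.py <<'E'
from h import *
import sys
yc,zo=float(sys.argv[1]),float(sys.argv[2])
s,R=st();go(clip(yc,0,.05+zo),YR,False)
c=cam('wrist');g=cv2.cvtColor(c['image'],cv2.COLOR_RGB2GRAY).astype(int);T=np.array(s['tcp_pos'])
print(proj(c,T+R@[.167+zo,.05,0]).round(1))
for r in (170,200,230):
    d=np.abs(np.diff(g[r])); 
    L=max(range(255,272),key=lambda i:g[r,i+4]-g[r,i]); print(r,'left rise',L+2,'right',max(range(286,302),key=lambda i:abs(g[r,i+2]-g[r,i]))+1)
E
python3 inhand.py -.028 .0129
```

```text
t 37.5 tcp [ 0.6039 -0.1123  0.3269] F [-0.4  0.3 -1. ] w 0.0201 q [-0.26  0.55  1.55  0.    1.04  1.23]
[[-0.0, 0.997, 0.081], [0.0, 0.081, -0.997], [-1.0, -0.0, -0.0]]
shift mm [97.   0.7  0.7] turn [ 0.006 -0.     0.   ] steps>= 2.0
[[278.4 181. ]]
170 left rise 264 right 302
200 left rise 266 right 295
230 left rise 266 right 294
```

Emit:
arm_command(
  steps=[
    {"tx":30,"ty":0.7,"tz":0.7,"rx":0.006,"ry":0,"rz":0},
    {"tx":55,"ty":0.7,"tz":0.7,"rx":0.006,"ry":0,"rz":0},
    {"tx":68,"ty":0.7,"tz":0.7,"rx":0.006,"ry":0,"rz":0},
    {"tx":76,"ty":0.7,"tz":0.7,"rx":0.006,"ry":0,"rz":0},
    {"tx":81,"ty":0.7,"tz":0.7,"rx":0.006,"ry":0,"rz":0},
  ],
)

```text
time_s: 38.05
tcp_pos: [0.6055, -0.1131, 0.2462]
eef_rot: [1.155, 1.243, -1.153]
wrist_force: [0.0, 1.0, -1.9]
gripper_width: 0.0195
```

Emit:
arm_command(
  steps=[
    {"tx":3,"ty":0,"tz":0,"rx":0,"ry":0,"rz":0},
    {"tx":6,"ty":0,"tz":0,"rx":0,"ry":0,"rz":0},
    {"tx":9,"ty":0,"tz":0,"rx":0,"ry":0,"rz":0},
    {"tx":12,"ty":0,"tz":0,"rx":0,"ry":0,"rz":0},
  ],
)

```text
time_s: 38.45
tcp_pos: [0.6056, -0.1132, 0.2342]
eef_rot: [1.155, 1.242, -1.153]
wrist_force: [0.3, -2.2, -1.3]
gripper_width: 0.0199
```

Emit:
arm_command(
  steps=[
    {"tx":3,"ty":0,"tz":0,"rx":0,"ry":0,"rz":0},
    {"tx":6,"ty":0,"tz":0,"rx":0,"ry":0,"rz":0},
    {"tx":7,"ty":0,"tz":0,"rx":0,"ry":0,"rz":0},
    {"tx":7,"ty":0,"tz":0,"rx":0,"ry":0,"rz":0},
  ],
)

```text
time_s: 38.85
tcp_pos: [0.6056, -0.113, 0.2296]
eef_rot: [1.154, 1.243, -1.153]
wrist_force: [-11.6, 0.9, 28.8]
gripper_width: 0.0195
```

```bash
python3 -c "
from h import *
s,R=st();go(clip(-.028,0,.0629),YR,False)"
```

```text
t 38.85 tcp [ 0.6056 -0.113   0.2296] F [-11.6   0.9  28.8] w 0.0195 q [-0.26  0.68  1.59  0.    0.86  1.24]
[[0.001, 0.997, 0.075], [-0.0, 0.075, -0.997], [-1.0, 0.001, 0.0]]
shift mm [-0.3 -1.  -0.2] turn [-0.     0.    -0.001] steps>= 1.0
```

Emit:
arm_command(
  gripper=0.42,
  steps=[
    {"tx":0,"ty":0,"tz":0,"rx":0,"ry":0,"rz":0},
    {"tx":0,"ty":0,"tz":0,"rx":0,"ry":0,"rz":0},
    {"tx":0,"ty":0,"tz":0,"rx":0,"ry":0,"rz":0},
    {"tx":0,"ty":0,"tz":0,"rx":0,"ry":0,"rz":0},
    {"tx":-20,"ty":0,"tz":0,"rx":0,"ry":0,"rz":0},
  ],
)

```text
time_s: 39.35
tcp_pos: [0.6048, -0.1129, 0.2449]
eef_rot: [1.153, 1.247, -1.156]
wrist_force: [-0.1, 0.1, -0.9]
gripper_width: 0.039
```

Emit:
arm_command(
  steps=[
    {"tx":-40,"ty":0,"tz":0,"rx":0,"ry":0,"rz":0},
    {"tx":-85,"ty":0,"tz":0,"rx":0,"ry":0,"rz":0},
    {"tx":-95,"ty":-30,"tz":27,"rx":0,"ry":0,"rz":0},
    {"tx":-95,"ty":-62,"tz":56,"rx":-0.14,"ry":0,"rz":0},
    {"tx":-95,"ty":-95,"tz":85,"rx":-0.28,"ry":0,"rz":0},
  ],
)

```text
time_s: 39.85
tcp_pos: [0.516, -0.2056, 0.3424]
eef_rot: [0.94, 1.357, -0.939]
wrist_force: [1.5, -1.2, 0.1]
gripper_width: 0.0394
```

Emit:
arm_command(
  gripper=1,
  steps=[
    {"tx":0,"ty":-30,"tz":10,"rx":-0.14,"ry":0,"rz":0},
    {"tx":0,"ty":-60,"tz":20,"rx":-0.28,"ry":0,"rz":0},
    {"tx":0,"ty":-80,"tz":40,"rx":-0.42,"ry":0,"rz":0},
    {"tx":0,"ty":-80,"tz":43,"rx":-0.56,"ry":0,"rz":0},
    {"tx":0,"ty":-80,"tz":43,"rx":-0.7,"ry":0,"rz":0},
  ],
)

```text
time_s: 40.35
tcp_pos: [0.4565, -0.2739, 0.3419]
eef_rot: [0.402, 1.532, -0.401]
wrist_force: [-0.3, 0.7, 0.2]
gripper_width: 0.0745
```

Emit:
arm_command(
  steps=[
    {"tx":0,"ty":0,"tz":0,"rx":-0.14,"ry":0,"rz":0},
    {"tx":0,"ty":0,"tz":0,"rx":-0.28,"ry":0,"rz":0},
    {"tx":0,"ty":0,"tz":0,"rx":-0.42,"ry":0,"rz":0},
    {"tx":0,"ty":0,"tz":0,"rx":-0.49,"ry":0,"rz":0},
    {"tx":0,"ty":0,"tz":0,"rx":-0.49,"ry":0,"rz":0},
  ],
)

```text
time_s: 40.85
tcp_pos: [0.4569, -0.273, 0.3418]
eef_rot: [0.02, 1.57, -0.02]
wrist_force: [-0.7, 0.3, -0.2]
gripper_width: 0.0929
```

```bash
python3 near.py; python3 -c "
from h import *
go([.456,-.285,.17],-.02,False)"
```

```text
t 40.85 tcp [ 0.4569 -0.273   0.3418] F [-0.7  0.3 -0.2] w 0.0929 q [-0.63  0.39  1.76  0.    0.99 -0.6 ]
[[0.001, 0.025, 1.0], [0.0, 1.0, -0.025], [-1.0, 0.0, 0.001]]
REG yaw -0.015 x@sl 0.4591 yspan [-0.3496 -0.2034] px [280. 197.] ctr [ 0.4589 -0.2787] size [0.019 0.152] yaw -0.024 ztop 0.02 sleeve [ 0.4583 -0.2739  0.0196] 683
sleeve top [270, 190, 19, 27, 498] ((0.458440363407135, -0.2751820981502533), (0.02582019381225109, 0.01742926612496376), 88.60272216796875)
shift mm [  4.8 -12.   -0.6] turn [-0.008  0.001 -0.   ] steps>= 1.0
```

Emit:
arm_command(
  steps=[
    {"tx":45,"ty":-2.5,"tz":1.5,"rx":-0.006,"ry":0,"rz":0},
    {"tx":90,"ty":-2.5,"tz":1.5,"rx":-0.006,"ry":0,"rz":0},
    {"tx":120,"ty":-2.5,"tz":1.5,"rx":-0.006,"ry":0,"rz":0},
    {"tx":138,"ty":-2.5,"tz":1.5,"rx":-0.006,"ry":0,"rz":0},
    {"tx":145,"ty":-2.5,"tz":1.5,"rx":-0.006,"ry":0,"rz":0},
  ],
)

```text
time_s: 41.4
tcp_pos: [0.4581, -0.2753, 0.1951]
eef_rot: [0.019, 1.572, -0.016]
wrist_force: [-0.0, 0.0, 0.2]
gripper_width: 0.0929
```

Emit:
arm_command(
  gripper=0,
  steps=[
    {"tx":3,"ty":0,"tz":0,"rx":0,"ry":0,"rz":0},
    {"tx":6,"ty":0,"tz":0,"rx":0,"ry":0,"rz":0},
    {"tx":7,"ty":0,"tz":0,"rx":0,"ry":0,"rz":0},
    {"tx":7,"ty":0,"tz":0,"rx":0,"ry":0,"rz":0},
    {"tx":7,"ty":0,"tz":0,"rx":0,"ry":0,"rz":0},
  ],
)

```text
time_s: 41.9
tcp_pos: [0.4586, -0.2756, 0.1905]
eef_rot: [0.016, 1.569, -0.016]
wrist_force: [0.9, -0.1, -0.9]
gripper_width: 0.0579
```

Emit:
arm_command(
  steps=[
    {"tx":0,"ty":0,"tz":0,"rx":0,"ry":0,"rz":0},
    {"tx":0,"ty":0,"tz":0,"rx":0,"ry":0,"rz":0},
    {"tx":0,"ty":0,"tz":0,"rx":0,"ry":0,"rz":0},
    {"tx":0,"ty":0,"tz":0,"rx":0,"ry":0,"rz":0},
    {"tx":0,"ty":0,"tz":0,"rx":0,"ry":0,"rz":0},
  ],
)

```text
time_s: 42.4
tcp_pos: [0.4584, -0.2755, 0.19]
eef_rot: [0.016, 1.57, -0.016]
wrist_force: [-1.4, 0.2, 0.6]
gripper_width: 0.0195
```

Emit:
arm_command(
  steps=[
    {"tx":0,"ty":0,"tz":0,"rx":0,"ry":0,"rz":0},
  ],
)

```text
time_s: 42.5
tcp_pos: [0.4584, -0.2756, 0.19]
eef_rot: [0.016, 1.57, -0.016]
wrist_force: [-1.5, -0.4, 0.8]
gripper_width: 0.0195
```

Emit:
arm_command(
  steps=[
    {"tx":-20,"ty":0,"tz":0,"rx":0,"ry":0,"rz":0},
    {"tx":-55,"ty":0,"tz":0,"rx":0,"ry":0,"rz":0},
    {"tx":-95,"ty":0,"tz":0,"rx":0,"ry":0,"rz":0},
    {"tx":-135,"ty":0,"tz":0,"rx":0.1,"ry":0,"rz":0},
    {"tx":-140,"ty":0,"tz":0,"rx":0.24,"ry":0,"rz":0},
  ],
)

```text
time_s: 43.0
tcp_pos: [0.459, -0.276, 0.3344]
eef_rot: [0.205, 1.554, -0.21]
wrist_force: [0.3, -0.6, -2.3]
gripper_width: 0.0198
```

Emit:
arm_command(
  steps=[
    {"tx":0,"ty":0,"tz":0,"rx":0.14,"ry":0,"rz":0},
    {"tx":0,"ty":0,"tz":0,"rx":0.28,"ry":0,"rz":0},
    {"tx":0,"ty":0,"tz":0,"rx":0.42,"ry":0,"rz":0},
    {"tx":0,"ty":0,"tz":0,"rx":0.56,"ry":0,"rz":0},
    {"tx":0,"ty":0,"tz":0,"rx":0.7,"ry":0,"rz":0},
  ],
)

```text
time_s: 43.5
tcp_pos: [0.4583, -0.2755, 0.3298]
eef_rot: [0.754, 1.436, -0.753]
wrist_force: [0.1, -1.1, -1.6]
gripper_width: 0.0198
```

```bash
python3 -c "
from h import *
st();go(clip(-.084,0,.16),YR,False)"
```

```text
t 43.5 tcp [ 0.4583 -0.2755  0.3298] F [ 0.1 -1.1 -1.6] w 0.0198 q [-0.63  0.42  1.76  0.    0.96  0.34]
[[0.0, 0.823, 0.569], [0.0, 0.569, -0.823], [-1.0, 0.001, 0.0]]
shift mm [  2.9 184.5  -2.2] turn [ 0.53  -0.    -0.001] steps>= 4.0
```

Emit:
arm_command(
  steps=[
    {"tx":0,"ty":40,"tz":0,"rx":0.12,"ry":0,"rz":0},
    {"tx":3,"ty":80,"tz":-1,"rx":0.24,"ry":0,"rz":0},
    {"tx":3,"ty":120,"tz":-2,"rx":0.36,"ry":0,"rz":0},
    {"tx":3,"ty":160,"tz":-2,"rx":0.48,"ry":0,"rz":0},
    {"tx":3,"ty":184,"tz":-2,"rx":0.53,"ry":0,"rz":0},
  ],
)

```text
time_s: 44.0
tcp_pos: [0.6096, -0.1666, 0.3267]
eef_rot: [1.153, 1.244, -1.151]
wrist_force: [0.6, -0.3, -0.9]
gripper_width: 0.02
```

Emit:
arm_command(
  steps=[
    {"tx":0,"ty":0,"tz":0,"rx":0,"ry":0,"rz":0},
    {"tx":0,"ty":0,"tz":0,"rx":0,"ry":0,"rz":0},
    {"tx":0,"ty":0,"tz":0,"rx":0,"ry":0,"rz":0},
  ],
)

```text
time_s: 44.3
tcp_pos: [0.6073, -0.169, 0.3269]
eef_rot: [1.15, 1.246, -1.15]
wrist_force: [-0.2, 0.1, -1.8]
gripper_width: 0.0197
```

```bash
python3 inhand.py -.084 .0130
```

```text
t 44.3 tcp [ 0.6073 -0.169   0.3269] F [-0.2  0.1 -1.8] w 0.0197 q [-0.35  0.58  1.5   0.    1.06  1.14]
[[0.0, 0.997, 0.081], [0.0, 0.081, -0.997], [-1.0, 0.0, -0.0]]
shift mm [96.9  1.6 -0.1] turn [ 0.006 -0.    -0.   ] steps>= 2.0
[[278.4 181. ]]
170 left rise 263 right 301
200 left rise 266 right 295
230 left rise 266 right 294
```

Emit:
arm_command(
  steps=[
    {"tx":30,"ty":1.6,"tz":0,"rx":0.006,"ry":0,"rz":0},
    {"tx":55,"ty":1.6,"tz":0,"rx":0.006,"ry":0,"rz":0},
    {"tx":68,"ty":1.6,"tz":0,"rx":0.006,"ry":0,"rz":0},
    {"tx":76,"ty":1.6,"tz":0,"rx":0.006,"ry":0,"rz":0},
    {"tx":81,"ty":1.6,"tz":0,"rx":0.006,"ry":0,"rz":0},
  ],
)

```text
time_s: 44.85
tcp_pos: [0.6096, -0.1687, 0.2461]
eef_rot: [1.155, 1.242, -1.154]
wrist_force: [0.7, -1.2, 1.3]
gripper_width: 0.0198
```

Emit:
arm_command(
  steps=[
    {"tx":3,"ty":0,"tz":0,"rx":0,"ry":0,"rz":0},
    {"tx":6,"ty":0,"tz":0,"rx":0,"ry":0,"rz":0},
    {"tx":9,"ty":0,"tz":0,"rx":0,"ry":0,"rz":0},
    {"tx":12,"ty":0,"tz":0,"rx":0,"ry":0,"rz":0},
  ],
)

```text
time_s: 45.25
tcp_pos: [0.6097, -0.1684, 0.2343]
eef_rot: [1.155, 1.242, -1.153]
wrist_force: [0.9, -1.7, -0.4]
gripper_width: 0.0198
```

Emit:
arm_command(
  steps=[
    {"tx":3,"ty":0,"tz":0,"rx":0,"ry":0,"rz":0},
    {"tx":6,"ty":0,"tz":0,"rx":0,"ry":0,"rz":0},
    {"tx":7,"ty":0,"tz":0,"rx":0,"ry":0,"rz":0},
    {"tx":7,"ty":0,"tz":0,"rx":0,"ry":0,"rz":0},
  ],
)

```text
time_s: 45.65
tcp_pos: [0.6097, -0.1683, 0.2296]
eef_rot: [1.154, 1.243, -1.153]
wrist_force: [-11.6, 1.9, 27.7]
gripper_width: 0.0195
```

```bash
python3 -c "
from h import *
s,R=st();go(clip(-.084,0,.063),YR,False)"
```

```text
t 45.65 tcp [ 0.6097 -0.1683  0.2296] F [-11.6   1.9  27.7] w 0.0195 q [-0.34  0.71  1.55  0.    0.89  1.15]
[[0.001, 0.997, 0.075], [-0.0, 0.075, -0.997], [-1.0, 0.001, 0.0]]
shift mm [-0.4 -1.   0.4] turn [-0.     0.    -0.001] steps>= 1.0
```

Seated. Release, retreat, and inspect the rack and the bench.

Emit:
arm_command(
  gripper=0.42,
  steps=[
    {"tx":0,"ty":0,"tz":0,"rx":0,"ry":0,"rz":0},
    {"tx":0,"ty":0,"tz":0,"rx":0,"ry":0,"rz":0},
    {"tx":0,"ty":0,"tz":0,"rx":0,"ry":0,"rz":0},
    {"tx":0,"ty":0,"tz":0,"rx":0,"ry":0,"rz":0},
    {"tx":-20,"ty":0,"tz":0,"rx":0,"ry":0,"rz":0},
  ],
)

```text
time_s: 46.15
tcp_pos: [0.6089, -0.168, 0.2448]
eef_rot: [1.154, 1.247, -1.156]
wrist_force: [-0.5, 0.0, -0.1]
gripper_width: 0.0388
```

Emit:
arm_command(
  steps=[
    {"tx":-40,"ty":0,"tz":0,"rx":0,"ry":0,"rz":0},
    {"tx":-85,"ty":0,"tz":0,"rx":0,"ry":0,"rz":0},
    {"tx":-125,"ty":-25,"tz":-20,"rx":0,"ry":0,"rz":0},
    {"tx":-140,"ty":-60,"tz":-50,"rx":0,"ry":0,"rz":0},
    {"tx":-150,"ty":-90,"tz":-85,"rx":0,"ry":0,"rz":0},
  ],
)

```text
time_s: 46.65
tcp_pos: [0.512, -0.0898, 0.3983]
eef_rot: [1.156, 1.241, -1.153]
wrist_force: [0.3, 0.7, -0.1]
gripper_width: 0.0391
```

Emit:
arm_command(
  steps=[
    {"tx":0,"ty":0,"tz":-40,"rx":0,"ry":0,"rz":0},
    {"tx":0,"ty":0,"tz":-80,"rx":0,"ry":0,"rz":0},
    {"tx":0,"ty":0,"tz":-80,"rx":0,"ry":0,"rz":0},
    {"tx":0,"ty":0,"tz":-80,"rx":0,"ry":0,"rz":0},
  ],
)

```text
time_s: 47.05
tcp_pos: [0.5075, -0.01, 0.397]
eef_rot: [1.153, 1.244, -1.152]
wrist_force: [-1.3, -0.8, -0.2]
gripper_width: 0.0391
```

Run:
```python
from h import *
st(); c=cam('wrist','w13.png'); P=cloud(c)
d=P[...,:2]-RO; x=d[...,0]*np.cos(A)+d[...,1]*np.sin(A); y=-d[...,0]*np.sin(A)+d[...,1]*np.cos(A); z=P[...,2]
for yc in (.084,.028,-.028,-.084):
    o=[]
    for lo,hi in ((-.072,-.055),(-.035,-.018),(-.01,.01),(.018,.035),(.055,.072)):
        m=(x>lo)&(x<hi)&(abs(y-yc)<.012)&(z>.045)&(z<.09); 
        o.append((int(m.sum()),round(np.percentile(z[m],97)*1000,1),round(np.median(y[m]-yc)*1000,1)) if m.sum()>5 else None)
    print(yc,o)
t=cam('top','t2.png'); side=cam('side','s2.png')
im=np.vstack([np.hstack([c['image'][:,:,::-1]]),cv2.resize(t['image'][150:275,100:445,::-1],(560,203))])
cv2.imwrite('pics/final.png',cv2.resize(im,(539,600)))
```

```text
t 47.05 tcp [ 0.5075 -0.01    0.397 ] F [-1.3 -0.8 -0.2] w 0.0391 q [-0.11  0.28  1.77 -0.    1.09  1.38]
[[0.001, 0.997, 0.076], [-0.0, 0.076, -0.997], [-1.0, 0.001, 0.0]]
0.084 [(269, np.float64(58.8), np.float64(-1.3)), (303, np.float64(58.7), np.float64(-1.3)), (478, np.float64(61.3), np.float64(-1.3)), (331, np.float64(58.8), np.float64(-1.2)), (324, np.float64(58.7), np.float64(-1.2))]
0.028 [(261, np.float64(58.7), np.float64(0.9)), (287, np.float64(58.8), np.float64(1.0)), (511, np.float64(61.2), np.float64(0.6)), (312, np.float64(58.5), np.float64(0.5)), (349, np.float64(58.8), np.float64(0.8))]
-0.028 [(253, np.float64(58.7), np.float64(1.8)), (301, np.float64(58.7), np.float64(1.8)), (540, np.float64(61.2), np.float64(1.8)), (319, np.float64(58.6), np.float64(2.1)), (329, np.float64(58.8), np.float64(1.9))]
-0.084 [(273, np.float64(58.8), np.float64(3.8)), (289, np.float64(58.6), np.float64(3.5)), (550, np.float64(61.2), np.float64(4.7)), (326, np.float64(58.7), np.float64(3.8)), (343, np.float64(58.6), np.float64(3.9))]
```

View pics/final.png

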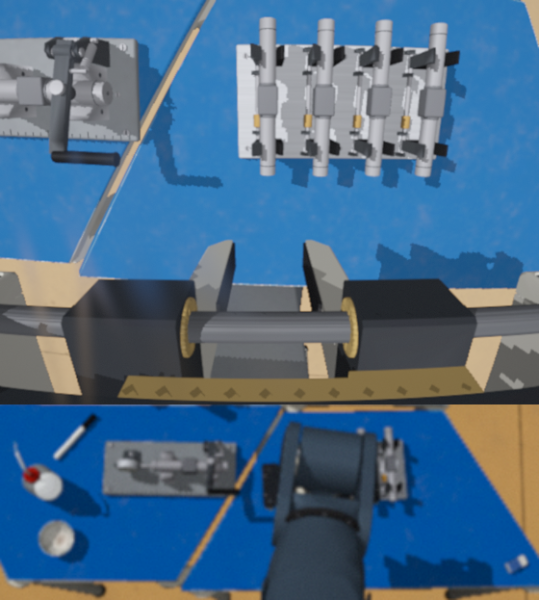

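Run:
```python
from h import *
for n in ('w10','w12'):
    c=dict(np.load('/tmp/%s.npz'%n)); P=cloud(c); z=P[...,2]
    m=(z>.060)&(z<.0665)&(abs(P[...,0]-.5945)<.008)&(P[...,1]>.25)&(P[...,1]<.325)
    q=P[m]; print(n,len(q),'rod end y',np.percentile(q[:,1],[98,100]).round(4),'slope',np.polyfit(q[:,1],q[:,0],1)[0].round(4),'z',np.median(q[:,2]).round(4), 'x',np.median(q[:,0]).round(4))
print(manip.state()['wrist_force'].round(1) if hasattr(manip.state()['wrist_force'],'round') else '')
```

```text
w10 4345 rod end y [0.3086 0.3091] slope -0.0032 z 0.0639 x 0.5945
w12 956 rod end y [0.308 0.309] slope -0.0017 z 0.0638 x 0.5936
[ 0.5 -1.3  0.2]
```

Rod end at y = 0.309 before and after clamping, against a free tip at about 0.3045, so the plunger is 4 to 5 mm in. Handing in.

```bash
python3 -c "
from cell import manip
print(manip.finish_job())"
```

```text
the job is handed in; nothing more can be done
None
```

I've handed the job in, and every check I could make agrees with the goal; the hand-in itself reports no verdict.

**What I did**
- I swung the clamp arm open and put the used thin rod in a clip.
- I laid the thick rod in the V-blocks short of the gauge, slid it onto the plunger, let go and closed the clamp arm on it.
- I pushed the three thin rods from the table into the other three clips, so all four clips are now full. The run took about 47 s.

**Last checks**
- **Thin rods:** in the wrist depth image all four lie level, with their tops at 58.7 mm against a nominal 58 mm. Each one ended on the clip floor under a push of 21–38 N.
- **Thick rod:** its end stands at y ≈ 0.309 m both before and after clamping, against about 0.3045 m for the free plunger tip. That puts the plunger about 4–5 mm in. This is worked out from positions, because I did not read the dial.
- **Clamp arm:** it looks shut on the thick rod. I estimated its angle as roughly 0.25–0.3 rad from where I let go of the handle, and did not measure it separately.
- **Other lab things:** I saw no sign that they moved in the final top view. I compared them by eye only.

**Off or in disagreement**
- The bench centre from its base edges in the wrist camera was about 4 mm off in x from what gripping the rod and handle showed. I used the gripped position.
- The first close on the thin rod was off-centre because of that, with a short sideways force of about 60 N (limit 120 N).
- The fingertips once pressed the table with about 30 N while going down to a rod.

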